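# Set up the cheese tasting table

### The job

Get the tasting table ready: wind the clamp open, lay the cheese block lengthwise on its board, middle of the block in line with the jaw, and wind the jaw in until the sprung red pad holds the cheese firmly against the fence, about half pressed in and not jammed to its stop. Lift the white cups off the nested stack and stand one upright in the middle of every slate coaster; leave any spare cups nested in the stack, and leave the sweets, jar, bottle and apple where they are.

Things in the scene. Friction and masses are not known exactly. Their poses are not given: they have to be found in the camera images.
- clamp: carving clamp, fixed: wooden board 130 (x) by 350 (y) by 18 thick, origin at the centre of its underside. Its own y axis runs from the crank end (-y) to the fixed fence (+y); the jaw slides along y. Cheese lies on the board top (18 above the origin) at x = 0, between red pad and fence
- fence: fixed steel stop plate of the clamp, 90 wide, top 68 above the table. Its origin and axes are those of the clamp; the face that takes the cheese is at y = +130 there
- pad_face (a point): centre of the face of the red pressure pad (80 wide, 44 high, top 65 above the table) that presses on the cheese; the pad is sprung 8 ahead of the jaw plate. The clear opening is the distance along the clamp's y from here to the fence face
- jaw (a joint): travel of the jaw in m towards the fence, 0 to 0.060; with the pad unpressed the clear opening is 0.115 minus this. Driven by the crank only: 4 mm per radian (25 mm a turn); clockwise seen from above closes it. Turning takes about 0.06 N m
- pad (a joint): how far the sprung pad is pressed back into the jaw, in m: 0 free, 0.008 at its stop; spring 1.5 N per mm. The crank's friction keeps the jaw where it is left
- crank_axis (a point): point on the crank's vertical axis, at the height of the middle of the grip (128 above the table)
- crank_grip (a point): middle of the black upright crank grip: cylinder 18 across, 42 high (from 106 to 148 above the table), spins freely on its pin, 45 from the crank's axis. The steel crank arm below it has its top at 106
- cheese_center (a point): block of cheese in yellow wax with a red band, 85 (x) by 55 (y) by 50 high, 0.25 kg (varies); this point is its centre. Goes in the clamp with its 85 length along the clamp's y axis, either way round
- dock_axis (a point): the stack stands on a fixed round wooden foot, 96 across and 8 thick, with a steel cup of the same shape as the tasting cups fixed on it; the stack of five white cups is nested in that steel cup. This is the point on the axis of the stack, at the foot of the fixed steel cup (8 above the table); the lowest white cup's foot is 18 above this, and each next cup 18 higher
- cup1_center (a point): white ceramic tasting cup, 45 high, 50 g: tapered body 39 across at the foot, 54 at 30 high, then a straight rim band 60 across from 30 to 45 high; wall about 4, open top. This point is on its axis (z), 22.5 above the foot. Nested cups stand 18 above one another (3 clear between rim bands) and wedge lightly: a light straight pull frees one. Grip the top cup by its own band only
- cup2_center (a point): white ceramic tasting cup, 45 high, 50 g: tapered body 39 across at the foot, 54 at 30 high, then a straight rim band 60 across from 30 to 45 high; wall about 4, open top. This point is on its axis (z), 22.5 above the foot. Nested cups stand 18 above one another (3 clear between rim bands) and wedge lightly: a light straight pull frees one. Grip the top cup by its own band only
- cup3_center (a point): white ceramic tasting cup, 45 high, 50 g: tapered body 39 across at the foot, 54 at 30 high, then a straight rim band 60 across from 30 to 45 high; wall about 4, open top. This point is on its axis (z), 22.5 above the foot. Nested cups stand 18 above one another (3 clear between rim bands) and wedge lightly: a light straight pull frees one. Grip the top cup by its own band only
- cup4_center (a point): white ceramic tasting cup, 45 high, 50 g: tapered body 39 across at the foot, 54 at 30 high, then a straight rim band 60 across from 30 to 45 high; wall about 4, open top. This point is on its axis (z), 22.5 above the foot. Nested cups stand 18 above one another (3 clear between rim bands) and wedge lightly: a light straight pull frees one. Grip the top cup by its own band only
- cup5_center (a point): white ceramic tasting cup, 45 high, 50 g: tapered body 39 across at the foot, 54 at 30 high, then a straight rim band 60 across from 30 to 45 high; wall about 4, open top. This point is on its axis (z), 22.5 above the foot. Nested cups stand 18 above one another (3 clear between rim bands) and wedge lightly: a light straight pull frees one. Grip the top cup by its own band only
- coaster1: loose black slate coaster, disc 90 across, 6 thick, lying on the table; origin at the centre of its underside. None if absent in this run (three to five are there)
- coaster2: loose black slate coaster, disc 90 across, 6 thick, lying on the table; origin at the centre of its underside. None if absent in this run (three to five are there)
- coaster3: loose black slate coaster, disc 90 across, 6 thick, lying on the table; origin at the centre of its underside. None if absent in this run (three to five are there)
- coaster4: loose black slate coaster, disc 90 across, 6 thick, lying on the table; origin at the centre of its underside. None if absent in this run (three to five are there)
- coaster5: loose black slate coaster, disc 90 across, 6 thick, lying on the table; origin at the centre of its underside. None if absent in this run (three to five are there)
- candy1: bystander, to be left alone: pink wrapped sweet, 24 long, 20 thick; origin at its underside, lying
- candy2: bystander, to be left alone: red wrapped sweet, 24 long, 20 thick; origin at its underside, lying
- pickles: bystander, to be left alone: green glass jar, 60 across, 85 high; origin at its underside
- juice: bystander, to be left alone: tall amber juice bottle, 72 across, 210 high; origin at its underside
- apple: bystander, to be left alone: red apple, 68 across, 60 high; origin at its underside
There are look-alikes about, which are no part of the job. Of the things that look like the part that bears cheese_center, the smaller one is meant.

How it is judged (in metres and radians):
At the end, for the whole second after the job is handed in: The cheese lies flat and lengthwise (within 0.2 rad) in the clamp within 15 mm of its centre line, pushed onto the fence with over 2 N and the pad pressed in by 2 to 7.5 mm; each coaster present carries one upright cup within 15 mm of its centre; every other cup is nested upright in the stack (horizontal distance between any of cup1_center, cup2_center, cup3_center, cup4_center, cup5_center and coaster1 below 0.015 m and horizontal distance between any of cup1_center, cup2_center, cup3_center, cup4_center, cup5_center and coaster2 below 0.015 m and horizontal distance between any of cup1_center, cup2_center, cup3_center, cup4_center, cup5_center and coaster3 below 0.015 m and horizontal distance between any of cup1_center, cup2_center, cup3_center, cup4_center, cup5_center and coaster4 below 0.015 m and horizontal distance between any of cup1_center, cup2_center, cup3_center, cup4_center, cup5_center and coaster5 below 0.015 m and angle between each of cup1_center, cup2_center, cup3_center, cup4_center, cup5_center, cheese_center's own z axis and vertical below 0.12 rad and ((horizontal distance between cup1_center and dock_axis below 0.01 m and height (world z) of cup1_center above 0.038 m) or (height (world z) of cup1_center between 0.0225 and 0.0345 m and (horizontal distance between cup1_center and coaster1 below 0.015 m or horizontal distance between cup1_center and coaster2 below 0.015 m or horizontal distance between cup1_center and coaster3 below 0.015 m or horizontal distance between cup1_center and coaster4 below 0.015 m or horizontal distance between cup1_center and coaster5 below 0.015 m))) and ((horizontal distance between cup2_center and dock_axis below 0.01 m and height (world z) of cup2_center above 0.038 m) or (height (world z) of cup2_center between 0.0225 and 0.0345 m and (horizontal distance between cup2_center and coaster1 below 0.015 m or horizontal distance between cup2_center and coaster2 below 0.015 m or horizontal distance between cup2_center and coaster3 below 0.015 m or horizontal distance between cup2_center and coaster4 below 0.015 m or horizontal distance between cup2_center and coaster5 below 0.015 m))) and ((horizontal distance between cup3_center and dock_axis below 0.01 m and height (world z) of cup3_center above 0.038 m) or (height (world z) of cup3_center between 0.0225 and 0.0345 m and (horizontal distance between cup3_center and coaster1 below 0.015 m or horizontal distance between cup3_center and coaster2 below 0.015 m or horizontal distance between cup3_center and coaster3 below 0.015 m or horizontal distance between cup3_center and coaster4 below 0.015 m or horizontal distance between cup3_center and coaster5 below 0.015 m))) and ((horizontal distance between cup4_center and dock_axis below 0.01 m and height (world z) of cup4_center above 0.038 m) or (height (world z) of cup4_center between 0.0225 and 0.0345 m and (horizontal distance between cup4_center and coaster1 below 0.015 m or horizontal distance between cup4_center and coaster2 below 0.015 m or horizontal distance between cup4_center and coaster3 below 0.015 m or horizontal distance between cup4_center and coaster4 below 0.015 m or horizontal distance between cup4_center and coaster5 below 0.015 m))) and ((horizontal distance between cup5_center and dock_axis below 0.01 m and height (world z) of cup5_center above 0.038 m) or (height (world z) of cup5_center between 0.0225 and 0.0345 m and (horizontal distance between cup5_center and coaster1 below 0.015 m or horizontal distance between cup5_center and coaster2 below 0.015 m or horizontal distance between cup5_center and coaster3 below 0.015 m or horizontal distance between cup5_center and coaster4 below 0.015 m or horizontal distance between cup5_center and coaster5 below 0.015 m))) and value of joint pad between 0.002 and 0.0075 m and contact force between fence and cheese above 2 N and x of cheese_center in the frame of clamp between -0.015 and 0.015 m and angle between the x axis of cheese_center and the y axis of clamp, either way round below 0.2 rad); the robot touches nothing.
It fails at once if a bystander is moved more than 6 cm (distance of any of candy1, candy2, pickles, juice, apple from where it was at the start of the episode above 0.06 m).
Of coaster1, coaster2, coaster3, coaster4, coaster5 only 3 to 5 are there at a start; the rules pass over those that are not, and their reading is None.
At some moment in a run one of cheese, coaster1, coaster2, coaster3, coaster4, coaster5 may be knocked a few centimetres aside while the robot is not near it.
It also fails if it takes over 208 s, if anything falls off the work surface, if the arm or the gripper's body presses on something with over 40 N, if the wrist force passes 120 N, or if a joint passes its speed limit or range.

### The arm

A 7-joint arm with a two-finger parallel gripper is mounted at the origin on the work surface. World frame = base frame: x ahead of the robot, y to its left, z up, the work surface at z = 0. Lengths are in mm, angles in rad, forces in N, time in s.
With the tool pointing down it reaches from about 400 to 875 mm from the base axis. Payload 4.4 kg.
Tool frame: the origin (TCP) lies midway between the tips of the shut fingers; the grasp point (between the pads) lies 19 mm behind it; z points along the fingers, y is the direction in which the jaws open and shut (so a half turn about z gives the same grasp; the last joint's range is limited). The gripper opens to 85 mm and grips with 20 to 120 N. Pads are 22 mm wide; open, the fingers measure 114 mm over their backs; the gripper's body (76 mm by 85 mm) begins 54 mm behind the grasp point. The pads swing forward as they close: fully open they stand 13 mm farther back than shut.
Start: joints at [-1.394, 0.628, 0.038, 1.517, -0.027, 0.996, -0.02], TCP at [156.249, 630.955, 231.313] pointing down, gripper open.
Joint ranges: [-3.06, 3.06], [-0.37, 2.12], [-1.25, 1.32], [0.18, 2.47], [-1.1, 4.24], [0.23, 1.98], [-2.94, 2.94]. Speed limits (rad/s): [2.57, 2.57, 3.14, 3.14, 3.14, 3.14, 3.14].

### API

Orientations are given as [roll, pitch, yaw] about the fixed x, y, z axes, in that order (R = Rz(yaw) Ry(pitch) Rx(roll)).
In Python, from cell import * gives the robot as it stands. The module is installed in compiled form; this text tells all that it offers.
- The arm moves only by the tool move_arm, never from a script. Its argument "series" is a list of rows, each a list of 2 entries, a list of its own where there are three numbers: the shift along the tool's x, y, z in m, then the turn about the tool's z in rad. In form: [[[x, y, z], yaw], ...]. A call has 1 to 5 rows; each row is the pose to reach, as a shift and turn from the pose measured when the call began, along the tool's axes at that moment; what a row does not reach only later rows make up. A row lasts 1/8 s, in which the tool goes at most 62.5 mm and 10.7 degrees, less where a joint would pass 70% of its speed; a pose out of reach is approached as far as the arm can. A call with a gripper value outside its range is refused whole. "claw" is the opening, from 0 (shut) to 1 (fully open), set as the call begins (left out, the last holds). The fingers move at their own pace and stop on an object; the grip force is fixed at half the most. Time passes only in rows, so rows that repeat a pose let the fingers close. It gives the time, the measured TCP pose, the force and the opening at its end, in the units of the state.
- read_state(): the state, without advancing time (a new reading comes with each control period).
- get_image(name): name is "scene" or "top"; returns the picture (420x560x3 uint8, blue, green, red); there is no depth.
- camera_model(name): a dict with "fov_y" (degrees; the focal length in pixels is half the picture's height over the tangent of half this angle, whatever the lens; pixels are square), "cx", "cy" (the principal point, pixels), "pose" (4x4, takes a point from camera to world coordinates). Camera axes: x right, y down, z forward; pixel columns grow to the right and rows downward; lengths in mm; the calibration is good to about 2 mm. A picture is of the moment at which its call begins. camera_model takes no time and is no camera call.
- finish_job(): hands the job in, once; it reports no verdict.
The state is a dict: "clock": time; "qpos": joint angles; "qd": joint speeds; "tau": joint torques, N m; "eef_pos": TCP position; "tool_rot": TCP orientation; "force": force on the tool from outside, world axes, zero at the start; "torque": the same for the moment, N m; "width": finger opening in mm.
Only numpy, scipy, OpenCV 4.12 (cv2) and the standard library are available. Lean on these libraries where they do the work, as an engineer would, in place of code of your own. Each camera call takes 0.05 s, during which the arm holds its last target. There are 200 camera calls.

## Working session

There is one attempt and no reset: what is moved stays moved. The work goes in short steps, Python scripts to look and compute and a tool call to move; the robot and the scene stay as the last step left them, time stands still between calls to the robot, and variables do not carry over. Pictures are saved under pics/ and viewed, about 12 in all and at most 16, crops included, and the job is handed in when it is done.

Besides the shell and the picture viewer there is one more tool, called after "Emit:" as name([rows], argument=value, ...), one row to a line, values as JSON. move_arm: Moves the arm, as the interface text tells. Its arguments: {"type":"object","properties":{"series":{"type":"array"},"claw":{"type":"number"}},"required":["series"]}

```bash
mkdir -p pics; ls
python3 - <<'E'
from cell import *
import cv2, numpy as np
print(read_state())
for n in("scene","top"):
    im=get_image(n); cv2.imwrite(f"pics/{n}0.png",im); c=camera_model(n); print(n,c["fov_y"],c["cx"],c["cy"]); print(np.round(c["pose"],3), c.keys())
E
```

```text
pics
{'clock': 0.0, 'qpos': array([-1.39379233,  0.62935802,  0.03845325,  1.51840437, -0.0269863 ,
        0.99627954, -0.019979  ]), 'qd': array([ 0.00108842,  0.00147937,  0.00275195, -0.0018073 ,  0.00133464,
        0.00024264,  0.0003629 ]), 'tau': array([-9.81789890e-04, -5.63393354e+01,  1.22504298e+00, -1.93437731e+01,
        1.06694808e-02,  1.09141695e-02, -3.14308409e-06]), 'eef_pos': array([156.10572135, 630.31681221, 230.36996217]), 'tool_rot': array([-3.13966227e+00,  4.48983373e-05,  2.89880719e+00]), 'force': array([-0.05890342,  0.88143464,  0.24993592]), 'torque': array([-0.00848031, -0.04749252,  0.04924918]), 'width': 85.44803950155402}
scene 54.473554983466705 278.5807564703337 207.7577244802303
[[-5.360000e-01  6.240000e-01 -5.690000e-01  1.139552e+03]
 [ 8.440000e-01  3.950000e-01 -3.630000e-01  2.430930e+02]
 [-2.000000e-03 -6.750000e-01 -7.380000e-01  8.453270e+02]
 [ 0.000000e+00  0.000000e+00  0.000000e+00  1.000000e+00]] dict_keys(['fov_y', 'cx', 'cy', 'pose'])
top 48.432740231010555 278.32849047641076 211.0903715813866
[[-3.100000e-02 -9.770000e-01  2.110000e-01  2.821540e+02]
 [-1.000000e+00  3.000000e-02 -9.000000e-03 -1.488860e+02]
 [ 2.000000e-03 -2.110000e-01 -9.780000e-01  1.426378e+03]
 [ 0.000000e+00  0.000000e+00  0.000000e+00  1.000000e+00]] dict_keys(['fov_y', 'cx', 'cy', 'pose'])
```

View pics/scene0.png

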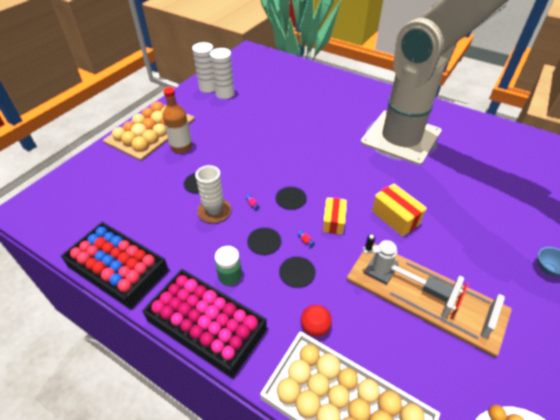

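View pics/top0.png

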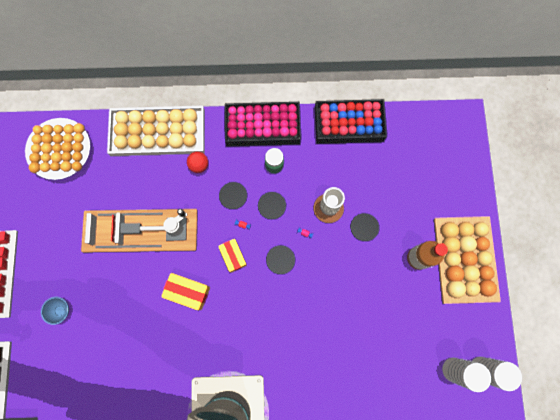

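The top view shows these:
- **Coasters:** four black ones at (233,195), (271,205), (280,260) and (365,227).
- **Cheese candidates:** a smaller block at (232,255) and a larger one at (185,291). I choose the smaller.
- **Stack candidates:** one on a wooden foot at (330,205), and two unfooted stacks at (475,375) and (507,375). I choose the footed one.
- **Clamp:** at (140,230), crank to the right and fence to the left.

```bash
cat > h.py <<'E'
from cell import *
import cv2, numpy as np
def K(n):
    c=camera_model(n); return 210/np.tan(np.radians(c["fov_y"]/2)),c["cx"],c["cy"],np.array(c["pose"])
def ray(n,p):
    f,cx,cy,T=K(n); d=T[:3,:3]@np.array([(p[0]-cx)/f,(p[1]-cy)/f,1]); return T[:3,3],d/np.linalg.norm(d)
def plane(n,p,z):
    o,d=ray(n,p); return o+d*(z-o[2])/d[2]
def tri(ps,pt):
    o,d=ray("scene",ps); q,e=ray("top",pt)
    s=np.linalg.lstsq(np.c_[d,-e],q-o,rcond=None)[0]; a=o+d*s[0]; b=q+e*s[1]
    return (a+b)/2, np.linalg.norm(a-b)
def proj(n,P):
    f,cx,cy,T=K(n); v=T[:3,:3].T@(np.asarray(P,float)-T[:3,3]); return np.array([cx+f*v[0]/v[2],cy+f*v[1]/v[2]])
def blobs(im,lo,hi,amin,amax,k=0):
    m=cv2.inRange(cv2.cvtColor(im,cv2.COLOR_BGR2HSV),np.array(lo),np.array(hi))
    if k: m=cv2.morphologyEx(m,cv2.MORPH_CLOSE,np.ones((k,k)))
    cs=cv2.findContours(m,cv2.RETR_EXTERNAL,cv2.CHAIN_APPROX_NONE)[0]
    return [c for c in cs if amin<cv2.contourArea(c)<amax]
def cen(c):
    M=cv2.moments(c); return np.array([M["m10"]/M["m00"],M["m01"]/M["m00"]])
def coasters(ims):
    r={}
    for n in ims:
        r[n]=[(plane(n,cen(c),6).round(1)[:2],cen(c).round(1),cv2.contourArea(c)) for c in blobs(ims[n],(0,0,0),(180,255,50),200,1500)]
    return r
E
python3 - <<'E'
from h import *
ims={n:cv2.imread(f"pics/{n}0.png") for n in("scene","top")}
for n,v in coasters(ims).items():
    print(n); [print(*x) for x in v]
for n in ims:
    print(n)
    for c in blobs(ims[n],(20,120,120),(35,255,255),150,3000,9):
        r=cv2.minAreaRect(c); print("yel",cen(c).round(1),np.round(r[0],1),np.round(r[1],1),round(r[2],1))
a=cv2.resize(ims["top"][195:265,75:205],None,fx=6,fy=6,interpolation=cv2.INTER_CUBIC)[:400,:790]
A=lambda n,x,y,w,h,f:cv2.resize(ims[n][y:y+h,x:x+w],None,fx=f,fy=f,interpolation=cv2.INTER_CUBIC)
up=A("top",75,200,130,58,6)[:, :780]; 
dn=np.hstack([A("scene",340,225,180,125,2.6)[:252*1,:],A("scene",190,160,50,65,5)[:252] if 0 else cv2.resize(A("scene",190,160,60,65,5),(312,325))])
cv2.imwrite("pics/c1.png",up); cv2.imwrite("pics/c2.png",A("scene",320,185,195,150,4))
E
```

```text
scene
[900.2 -79.3] [212.  343.2] 1179.0
[ 893.1 -357. ] [122.8 281.1] 1141.5
top
[ 816.1 -113.3] [261.1 142.2] 265.5
[ 822.1 -388.4] [346.5 138. ] 261.0
scene
yel [334.9 210.9] [334.7 210.9] [20.2 23.4] 4.4
yel [400.3 202.8] [400.2 202.3] [47.1 22.1] 37.9
yel [142.6 129.6] [143.1 128. ] [24.5 56.9] 57.0
yel [81.2 84.8] [79.7 81. ] [ 13.4 132.6] 60.6
yel [354.9  20.3] [351.6  18. ] [53.9 49. ] 13.2
top
yel [184.  291.1] [184.4 291.2] [40.5 26. ] 19.4
yel [472.7 279. ] [472.5 280. ] [28. 13.] 90.0
yel [231.7 255.1] [231.7 255.2] [28.3 18.5] 66.0
yel [461.2 238.8] [468.4 243.5] [40.4 41.9] 88.0
yel [ 54.8 145.9] [ 55. 146.] [44. 48.] 90.0
yel [152.8 126.8] [154.5 127.1] [33.  80.4] 87.4Traceback (most recent call last):
  File "<stdin>", line 12, in <module>
    return _nx.concatenate(arrs, 1, dtype=dtype, casting=casting)
           ~~~~~~~~~~~~~~~^^^^^^^^^^^^^^^^^^^^^^^^^^^^^^^^^^^^^^^
ValueError: all the input array dimensions except for the concatenation axis must match exactly, but along dimension 0, the array at index 0 has size 252 and the array at index 1 has size 325
```

Run:
```python
from h import *
ims={n:cv2.imread(f"pics/{n}0.png") for n in("scene","top")}
print(ims["top"][195,233],ims["top"][260,280],ims["scene"][241,264],ims["top"][240,380])
A=lambda n,x,y,w,h,f:cv2.resize(ims[n][y:y+h,x:x+w],None,fx=f,fy=f,interpolation=cv2.INTER_CUBIC)
cv2.imwrite("pics/c1.png",A("top",75,200,130,58,6)); cv2.imwrite("pics/c2.png",A("scene",320,185,195,150,4))
for n in ims:
    m=(ims[n].max(axis=2)<90).astype(np.uint8)
    for c in cv2.findContours(m,0,1)[0]:
        if 200<cv2.contourArea(c)<1500: print(n,plane(n,cen(c),6).round(1),cen(c).round(1),cv2.contourArea(c))
```

```text
[82 79 78] [94 92 87] [58 55 53] [224  80 146]
scene [647.6 -18.2   6. ] [296.8 271.9] 735.5
scene [ 611.6 -139.2    6. ] [263.8 240.9] 600.0
scene [ 442.  -160.6    6. ] [290.7 197.9] 444.0
scene [  591.3 -1266.7     6. ] [  8.4 105.2] 379.0
scene [-638.2 -174.4    6. ] [416.3  45.8] 803.0
top [18.2 15.7  6. ] [222.4 408.2] 563.5
top [ 532.1 -427.8    6. ] [365.  226.2] 490.5
top [ 615.2 -138.8    6. ] [270.8 202.8] 384.0
top [643.  -19.6   6. ] [232.5 195.3] 513.0
```

View pics/c1.png

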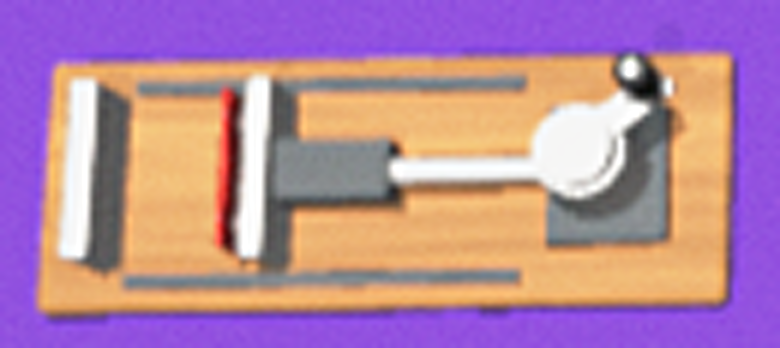

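View pics/c2.png

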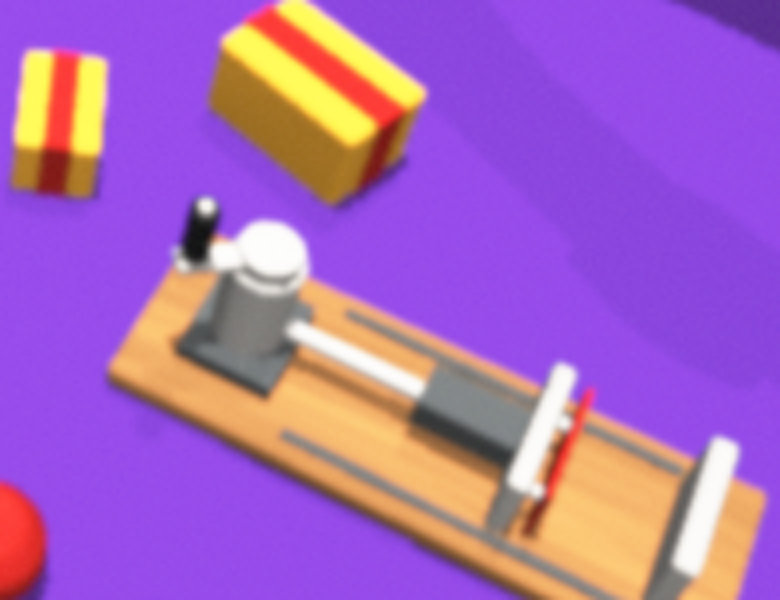

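Run:
```python
from h import *
ims={n:cv2.imread(f"pics/{n}0.png") for n in("scene","top")}
for n in ims:
    m=((ims[n].max(axis=2)<135)&(cv2.cvtColor(ims[n],cv2.COLOR_BGR2HSV)[...,1]<110)).astype(np.uint8)
    m=cv2.morphologyEx(m,cv2.MORPH_OPEN,np.ones((3,3)))
    for c in cv2.findContours(m,0,1)[0]:
        if 150<cv2.contourArea(c)<1000:
            e=cv2.fitEllipse(cv2.convexHull(c)); print(n,plane(n,cen(c),6).round(1),plane(n,e[0],6).round(1)[:2],np.round(e[0],1),np.round(e[1],1),cv2.contourArea(c))
t=lambda x,y:((x+.5)/6-.5+75,(y+.5)/6-.5+200)
s=lambda x,y:((x+.5)/4-.5+320,(y+.5)/4-.5+185)
for nm,a,b in[("griptop",(206,207),(631,67)),("hub",(272,245),(575,150)),("fenceA",(728,440),(86,80)),("fenceB",(688,570),(73,258)),("boardcrankL",(110,370),(735,55)),("fencecorner",(765,492),(40,312)),("jawA",(566,368),(260,76)),("padA",(592,392),(230,90))]:
    p,g=tri(s(*a),t(*b)); print(nm,p.round(1),round(g,1))
for nm,b,z in[("bTL",(58,64),18),("bTR",(735,54),18),("bBR",(730,302),18),("bBL",(40,312),18),("padA",(222,90),65),("padB",(215,248),65),("fA",(98,80),68),("fB",(86,258),68)]:
    print(nm,plane("top",t(*b),z).round(1))
# cheese: top corners by hand in scene crop
for nm,a in [("c1",(26,50)),("c2",(106,58)),("c3",(98,150)),("c4",(16,143))]: print(nm,plane("scene",s(*a),50).round(1))
for n in ims:
    A=(215,165,50,60) if n=="scene" else 0
x=cv2.resize(ims["top"][170:280,205:395],None,fx=4,fy=4,interpolation=cv2.INTER_CUBIC); cv2.imwrite("pics/c3.png",x)
x=cv2.resize(ims["scene"][155:235,170:270],None,fx=6,fy=6,interpolation=cv2.INTER_CUBIC); cv2.imwrite("pics/c4.png",x)
```

```text
scene [524.3 285.6   6. ] [524.1 286. ] [435.7 293. ] [12.  28.3] 168.0
scene [647.2 -18.4   6. ] [647.1 -18.5] [296.8 271.7] [29.1 34.5] 755.5
scene [531.5 149.2   6. ] [527.9 148.1] [380.  267.7] [28.1 30.8] 479.0
scene [ 611.6 -139.4    6. ] [ 611.5 -139.3] [263.8 240.9] [25.3 31.9] 602.0
scene [ 441.7 -160.8    6. ] [ 441.6 -161.3] [290.6 197.7] [21. 29.] 447.0
scene [ 550.  -436.9    6. ] [ 549.6 -436.4] [191.6 184. ] [12.9 18.8] 160.0
scene [-713.5  103.     6. ] [-715.7  102.7] [486.  55.] [16.9 45.3] 428.0
scene [ -147.1 -1375.6     6. ] [ -166.2 -1399.7] [135.8  20.9] [ 8.8 68.3] 314.5
top [ 101.3 -656.8    6. ] [  97.9 -667.4] [457.9 371.1] [25.8 34.3] 463.5
top [ 110.3 -757.     6. ] [  96.9 -748.9] [485.9 370.5] [27.4 34.1] 205.5
top [ 424.6 -572.2    6. ] [ 427.1 -577. ] [416.2 258.7] [14.8 23.2] 163.0
top [ 437.5 -162.3    6. ] [ 437.7 -162.5] [280.2 259.3] [28.3 28.6] 606.0
top [ 530.3 -425.8    6. ] [ 530.3 -425.7] [364.3 226.8] [27.4 28.7] 584.5
top [ 607.7 -140.7    6. ] [ 607.7 -140.7] [271.4 205.1] [27.1 27.9] 567.5
top [643.5 -19.8   6. ] [643.5 -20. ] [232.6 195.2] [26.9 27.8] 561.5
top [ 822.8 -119.5    6. ] [ 830.1 -120.7] [263.3 138. ] [16.3 85.7] 521.0
top [ 840.7 -378.4    6. ] [ 887.2 -406.4] [350.8 119. ] [58.8 83.6] 600.5
griptop [566.5 115.7 148.9] 0.6
hub [536.3 150.6 105.7] 0.2
fenceA [567.5 378.7 147.9] 17.9
fenceB [514.  432.6 -28.1] 18.0
boardcrankL [601.   91.6  13.1] 3.5
fencecorner [478.5 439.5  16.5] 0.6
jawA [566.7 300.1 145.2] 21.0
padA [563.4 317.2 132.8] 19.1
bTL [606.3 436.7  18. ]
bTR [601.   89.1  18. ]
bBR [472.7  90.9  18. ]
bBL [478.3 438.5  18. ]
padA [579.8 335.2  65. ]
padB [500.7 335.1  65. ]
fA [586.1 395.7  68. ]
fB [497.2 396.8  68. ]
c1 [424.9 -59.9  50. ]
c2 [402.8 -10.9  50. ]
c3 [479.   20.7  50. ]
c4 [501.8 -26.4  50. ]
```

View pics/c3.png

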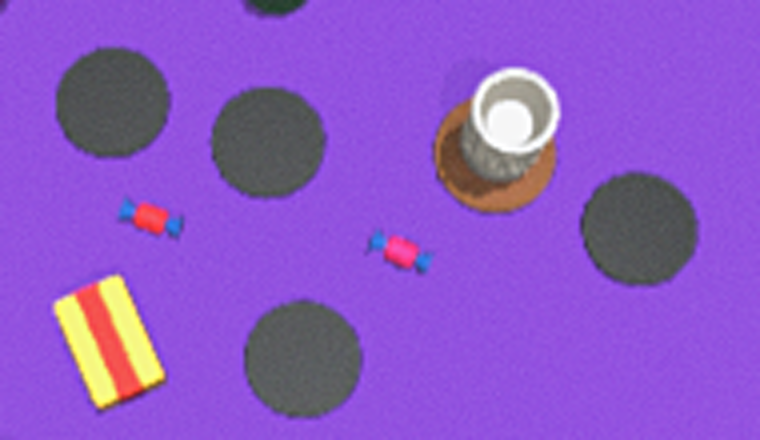

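View pics/c4.png

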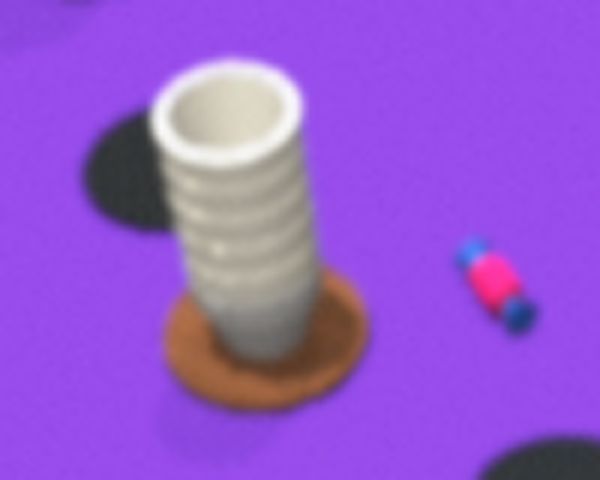

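The crops show the crank grip top near top (180,211) and scene (371,236), with the hub at top (170.5,224.5). The cheese long side points about 0.41 rad from world x, and the nested stack rim is at top (334,197), scene (208,174). The smaller block, bottom left of c3, is the chosen cheese. I'll start moving towards the crank.

Emit:
move_arm([
  [[-0.05, -0.038, 0], 0.18],
  [[-0.1, -0.076, 0], 0.36],
  [[-0.15, -0.115, 0], 0.54],
  [[-0.2, -0.153, 0], 0.72],
  [[-0.25, -0.19, 0], 0.9],
], claw=0.5)

```text
clock: 0.72
eef_pos: [352.8, 385.5, 230.7]
tool_rot: [-3.14, 0.001, 1.993]
force: [0.7, 0.0, 0.1]
width: 42.8
```

```bash
cat >> h.py <<'E'
from scipy.spatial.transform import Rotation as Ro
def plan(P,yaw=None):
    s=read_state(); R=Ro.from_euler("xyz",s["tool_rot"]); d=R.inv().apply(np.array(P)-s["eef_pos"])/1000
    t=0 if yaw is None else (s["tool_rot"][2]-yaw+np.pi)%(2*np.pi)-np.pi
    print("t%.2f"%s["clock"],"pos",s["eef_pos"].round(1),"rot",s["tool_rot"].round(3),"F",s["force"].round(1),"w",round(s["width"],1),"-> shift",d.round(4),"turn",round(t,3),"q7",s["qpos"][6].round(2))
E
python3 - <<'E'
from h import *
plan((566.5,116,165),1.571)
print("rim",tri((207.8,173.6),(333.6,197.4)))
print("foot",plane("top",(328.7,208),8),plane("scene",(214.3,210.7),8))
print("rim at143",plane("top",(333.6,197.4),143),plane("scene",(207.8,173.6),143))
print("cheese top",plane("top",(231.7,255.1),50))
E
```

```text
t0.72 pos [352.8 385.5 230.7] rot [-3.140e+00  1.000e-03  1.993e+00] F [0.7 0.  0.1] w 42.8 -> shift [-0.3334  0.0845  0.0661] turn 0.422 q7 -0.28
rim (array([ 593.71179612, -317.84441692,  140.89406606]), np.float64(0.826087582641455))
foot [ 592.72458762 -318.55259213    8.        ] [ 598.5135512  -312.49137936    8.        ]
rim at143 [ 593.44397084 -317.91603556  143.        ] [ 595.20025324 -315.75499527  143.        ]
cheese top [449.81457083 -19.33627104  50.        ]
```

Emit:
move_arm([
  [[-0.055, 0.014, 0], 0.1],
  [[-0.11, 0.028, 0], 0.2],
  [[-0.165, 0.042, 0], 0.3],
  [[-0.22, 0.056, 0], 0.4],
  [[-0.275, 0.07, 0.02], 0.422],
])

```text
clock: 1.35
eef_pos: [531.3, 162.4, 211.8]
tool_rot: [3.139, 0.001, 1.57]
force: [-0.3, 0.7, -0.7]
width: 42.7
```

```bash
python3 -c "
from h import *
plan((566.5,116,160),1.571)"
```

```text
t1.35 pos [531.3 162.4 211.8] rot [3.139e+00 1.000e-03 1.570e+00] F [-0.3  0.7 -0.7] w 42.7 -> shift [-0.0464  0.0351  0.0519] turn -0.001 q7 -0.07
```

Emit:
move_arm([
  [[-0.046, 0.035, 0.02], 0],
  [[-0.046, 0.035, 0.05], 0],
  [[-0.046, 0.035, 0.075], 0],
  [[-0.046, 0.035, 0.098], 0],
  [[-0.046, 0.035, 0.099], 0],
])

```text
clock: 1.98
eef_pos: [564.9, 116.1, 111.1]
tool_rot: [-3.14, 0.001, 1.57]
force: [0.3, -0.5, 0.1]
width: 42.8
```

Emit:
move_arm([
  [[0, 0, 0], 0],
  [[0, 0, 0], 0],
  [[0, 0, 0], 0],
  [[0, 0, 0], 0],
  [[0, 0, 0], 0],
], claw=0)

```text
clock: 2.6
eef_pos: [565.2, 116.2, 111.7]
tool_rot: [-3.141, 0.001, 1.57]
force: [-1.8, -0.9, 5.4]
width: 16.6
```

Run:
```python
from h import *
plan((566.5,116,112),1.571)
a=get_image("scene");b=get_image("top")
f=lambda im,x,y:cv2.resize(im[y:y+90,x:x+90],(400,400),interpolation=cv2.INTER_CUBIC)
cv2.imwrite("pics/g1.png",np.hstack([f(a,325,200),f(b,130,165)]))
```

```text
t2.60 pos [565.2 116.2 111.7] rot [-3.141e+00  1.000e-03  1.570e+00] F [-1.8 -0.9  5.4] w 16.6 -> shift [-0.0002  0.0013 -0.0003] turn -0.001 q7 0.08
```

View pics/g1.png

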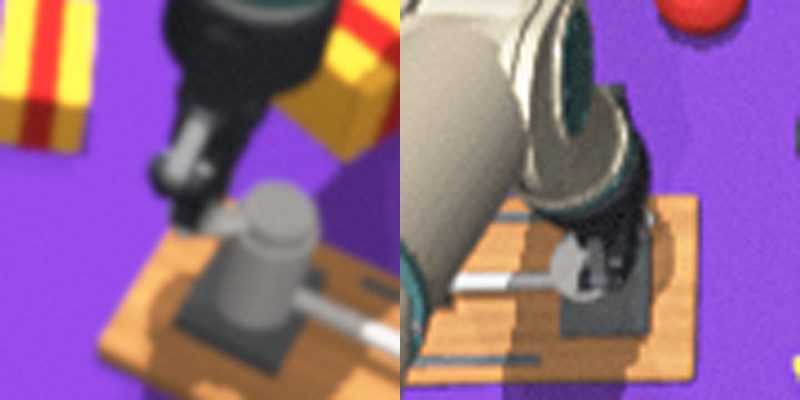

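The image shows the fingers closed round the black grip and the hub free beside them. I'll compute the arc offsets about the hub.

```bash
cat >> h.py <<'E'
def arc(C,steps,n=5,r=45.,drop=0):
    """rows for n calls; ideal start at current pose's angle; closes radius error gradually"""
    s=read_state(); R=Ro.from_euler("xyz",s["tool_rot"]); d=s["eef_pos"][:2]-C; a=np.arctan2(d[1],d[0])
    print("angle",a.round(3),"r",np.hypot(*d).round(1),"F",s["force"].round(1),"pos",s["eef_pos"].round(1))
    p0=s["eef_pos"][:2].copy()
    for st in steps:
        rows=[]
        for k in range(1,6):
            p=C+r*np.array([np.cos(a+k*st),np.sin(a+k*st)])
            v=R.inv().apply([*(p-p0),0])/1000; rows.append([[round(v[0],4),round(v[1],4),0],0])
        print(rows); a+=5*st; p0=p
E
python3 -c "
from h import *
arc(np.array([537.,150.7]),[.3,.4,.4,.4])"
```

```text
angle -0.886 r 44.5 F [-1.8 -0.8  6.5] pos [565.2 116.2 111.7]
[[[np.float64(0.0096), np.float64(0.0093), 0], 0], [[np.float64(0.0218), np.float64(0.015), 0], 0], [[np.float64(0.0351), np.float64(0.0168), 0], 0], [[np.float64(0.0484), np.float64(0.0146), 0], 0], [[np.float64(0.0604), np.float64(0.0086), 0], 0]]
[[[np.float64(0.0123), np.float64(-0.013), 0], 0], [[np.float64(0.0185), np.float64(-0.0298), 0], 0], [[np.float64(0.0177), np.float64(-0.0476), 0], 0], [[np.float64(0.01), np.float64(-0.0638), 0], 0], [[np.float64(-0.0033), np.float64(-0.0757), 0], 0]]
[[[np.float64(-0.0169), np.float64(-0.0057), 0], 0], [[np.float64(-0.0348), np.float64(-0.0044), 0], 0], [[np.float64(-0.0507), np.float64(0.0037), 0], 0], [[np.float64(-0.0622), np.float64(0.0174), 0], 0], [[np.float64(-0.0674), np.float64(0.0345), 0], 0]]
[[[np.float64(0.0018), np.float64(0.0178), 0], 0], [[np.float64(0.0104), np.float64(0.0335), 0], 0], [[np.float64(0.0245), np.float64(0.0445), 0], 0], [[np.float64(0.0417), np.float64(0.0493), 0], 0], [[np.float64(0.0594), np.float64(0.0469), 0], 0]]
```

Emit:
move_arm([
  [[0.01, 0.009, 0], 0],
  [[0.022, 0.015, 0], 0],
  [[0.035, 0.017, 0], 0],
  [[0.048, 0.0145, 0], 0],
  [[0.0605, 0.0085, 0], 0],
])

```text
clock: 3.32
eef_pos: [574.2, 177.4, 111.8]
tool_rot: [3.141, 0.002, 1.571]
force: [-0.6, -3.7, 4.6]
width: 16.3
```

```bash
python3 -c "
from h import *
arc(np.array([537.,150.7]),[.4,.4,.4])"
```

```text
angle 0.621 r 45.8 F [-0.6 -3.7  4.6] pos [574.2 177.4 111.8]
[[[np.float64(0.0117), np.float64(-0.0137), 0], 0], [[np.float64(0.0178), np.float64(-0.0305), 0], 0], [[np.float64(0.0169), np.float64(-0.0484), 0], 0], [[np.float64(0.0091), np.float64(-0.0645), 0], 0], [[np.float64(-0.0043), np.float64(-0.0763), 0], 0]]
[[[np.float64(-0.017), np.float64(-0.0056), 0], 0], [[np.float64(-0.0348), np.float64(-0.0042), 0], 0], [[np.float64(-0.0507), np.float64(0.0041), 0], 0], [[np.float64(-0.062), np.float64(0.0178), 0], 0], [[np.float64(-0.0672), np.float64(0.035), 0], 0]]
[[[np.float64(0.0019), np.float64(0.0178), 0], 0], [[np.float64(0.0107), np.float64(0.0334), 0], 0], [[np.float64(0.0248), np.float64(0.0444), 0], 0], [[np.float64(0.042), np.float64(0.049), 0], 0], [[np.float64(0.0598), np.float64(0.0465), 0], 0]]
```

Emit:
move_arm([
  [[0.012, -0.0137, 0], 0],
  [[0.018, -0.0305, 0], 0],
  [[0.017, -0.0485, 0], 0],
  [[0.009, -0.0645, 0], 0],
  [[-0.0045, -0.0765, 0], 0],
])

```text
clock: 3.95
eef_pos: [498.3, 174.5, 111.9]
tool_rot: [3.137, 0.0, 1.572]
force: [7.0, -2.1, -4.3]
width: 16.7
```

Emit:
move_arm([
  [[-0.017, -0.0056, 0], 0],
  [[-0.035, -0.004, 0], 0],
  [[-0.0505, 0.004, 0], 0],
  [[-0.062, 0.018, 0], 0],
  [[-0.067, 0.035, 0], 0],
])

```text
clock: 4.58
eef_pos: [533.5, 106.5, 111.8]
tool_rot: [3.14, -0.0, 1.571]
force: [-1.1, 6.6, -0.8]
width: 16.0
```

Emit:
move_arm([
  [[0.002, 0.018, 0], 0],
  [[0.0107, 0.0334, 0], 0],
  [[0.025, 0.0444, 0], 0],
  [[0.042, 0.049, 0], 0],
  [[0.06, 0.0465, 0], 0],
])

```text
clock: 5.2
eef_pos: [580.5, 164.5, 111.7]
tool_rot: [3.141, 0.002, 1.569]
force: [-4.0, -3.6, 4.0]
width: 16.5
```

```bash
python3 -c "
from h import *
arc(np.array([537.,150.7]),[.4,.4,.21])"
```

```text
angle 0.307 r 45.6 F [-4.  -3.6  4. ] pos [580.5 164.5 111.7]
[[[np.float64(0.0154), np.float64(-0.0093), 0], 0], [[np.float64(0.0264), np.float64(-0.0234), 0], 0], [[np.float64(0.031), np.float64(-0.0407), 0], 0], [[np.float64(0.0286), np.float64(-0.0584), 0], 0], [[np.float64(0.0194), np.float64(-0.0737), 0], 0]]
[[[np.float64(-0.0144), np.float64(-0.0106), 0], 0], [[np.float64(-0.0318), np.float64(-0.0147), 0], 0], [[np.float64(-0.0494), np.float64(-0.0117), 0], 0], [[np.float64(-0.0645), np.float64(-0.0021), 0], 0], [[np.float64(-0.0747), np.float64(0.0126), 0], 0]]
[[[np.float64(-0.0028), np.float64(0.009), 0], 0], [[np.float64(-0.0036), np.float64(0.0184), 0], 0], [[np.float64(-0.0025), np.float64(0.0278), 0], 0], [[np.float64(0.0006), np.float64(0.0367), 0], 0], [[np.float64(0.0055), np.float64(0.0448), 0], 0]]
```

Emit:
move_arm([
  [[0.0154, -0.0093, 0], 0],
  [[0.0264, -0.0234, 0], 0],
  [[0.031, -0.0407, 0], 0],
  [[0.0286, -0.0585, 0], 0],
  [[0.0195, -0.0737, 0], 0],
])

```text
clock: 5.82
eef_pos: [506.8, 185.0, 111.9]
tool_rot: [3.138, 0.002, 1.57]
force: [5.9, -3.0, -2.8]
width: 16.6
```

Emit:
move_arm([
  [[-0.0144, -0.0106, 0], 0],
  [[-0.0318, -0.0147, 0], 0],
  [[-0.0494, -0.0117, 0], 0],
  [[-0.0645, -0.002, 0], 0],
  [[-0.0747, 0.0126, 0], 0],
])

```text
clock: 6.45
eef_pos: [519.2, 110.1, 111.9]
tool_rot: [3.14, 0.001, 1.57]
force: [1.9, 7.7, -3.3]
width: 16.8
```

Emit:
move_arm([
  [[0, 0, 0], 0],
  [[0, 0, 0], 0],
], claw=0.5)

```text
clock: 6.7
eef_pos: [518.9, 109.1, 111.7]
tool_rot: [3.141, 0.002, 1.569]
force: [-1.0, 0.4, -0.2]
width: 42.6
```

Emit:
move_arm([
  [[0, 0, -0.03], 0],
  [[0, 0, -0.07], 0],
  [[-0.05, -0.03, -0.09], 0],
  [[-0.1, -0.06, -0.09], 0.1],
  [[-0.15, -0.09, -0.09], 0.28],
], claw=1)

```text
clock: 7.32
eef_pos: [427.2, -41.8, 202.3]
tool_rot: [3.141, 0.001, 1.285]
force: [0.7, -0.7, 0.8]
width: 85.5
```

Run:
```python
from h import *
plan((451,-19,120),0.41)
cv2.imwrite("pics/scene1.png",get_image("scene"));b=get_image("top");cv2.imwrite("pics/top1.png",b)
# red pad on clamp in top
for c in blobs(b[195:265,75:170],(0,120,80),(6,255,255),8,400)+blobs(b[195:265,75:170],(172,120,80),(180,255,255),8,400):
    p=cen(c)+[75,195]; print("pad",p,plane("top",p,62).round(1))
for c in blobs(b[230:280,205:260],(20,120,120),(35,255,255),100,3000,9): p=cen(c)+[205,230]; print(p,cv2.minAreaRect(c),plane("top",p,50).round(1))
```

```text
t7.33 pos [427.2 -41.8 202.3] rot [3.141e+00 1.000e-03 1.285e+00] F [ 0.7 -0.7  0.8] w 85.5 -> shift [0.0287 0.0163 0.0823] turn 0.875 q7 0.09
pad [128.04255319 225.19858156] [546.7 286.1  62. ]
```

View pics/top1.png

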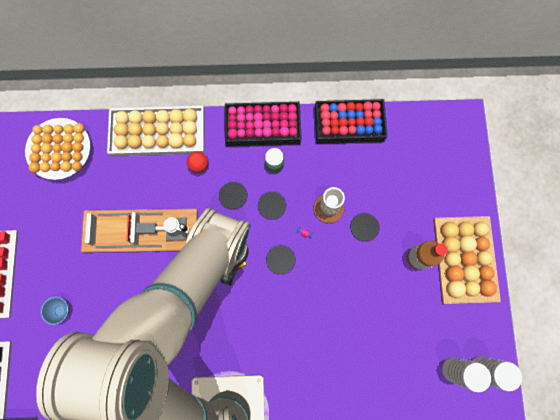

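The jaw is open: the pad is at top px (128,225), and opening ≈ 108 mm. The arm hides the cheese in the top view, so I'll check it in the scene view.

Run:
```python
from h import *
a=cv2.imread("pics/scene1.png");o=cv2.imread("pics/scene0.png")
d=(np.abs(a.astype(int)-o).max(axis=2)>60)
for im in(o,a):
    for c in blobs(im[180:240,310:362],(0,120,60),(35,255,255),40,3000,5): print(cv2.boundingRect(c),cen(c)+[310,180],cv2.contourArea(c))
```

```text
(14, 19, 22, 35) [334.43416667 215.68888889] 600.0
(13, 19, 23, 35) [334.57380174 215.75626362] 612.0
```

Emit:
move_arm([
  [[0.01, 0.006, 0], 0.18],
  [[0.02, 0.012, 0], 0.36],
  [[0.0287, 0.0163, 0.02], 0.54],
  [[0.0287, 0.0163, 0.06], 0.72],
  [[0.0287, 0.0163, 0.08], 0.875],
])

```text
clock: 8.05
eef_pos: [446.7, -21.8, 120.4]
tool_rot: [3.141, 0.007, 0.4]
force: [0.2, 0.3, -0.2]
width: 85.2
```

Run:
```python
from h import *
plan((451,-19,10),0.41)
a=get_image("scene");b=get_image("top")
f=lambda im,x,y:cv2.resize(im[y:y+80,x:x+80],(400,400),interpolation=cv2.INTER_CUBIC)
cv2.imwrite("pics/g2.png",np.hstack([f(a,295,165),f(b,190,210)]))
```

```text
t8.05 pos [446.7 -21.8 120.4] rot [3.141 0.007 0.4  ] F [ 0.2  0.3 -0.2] w 85.2 -> shift [ 0.0057 -0.0009  0.1104] turn -0.01 q7 -0.49
```

View pics/g2.png

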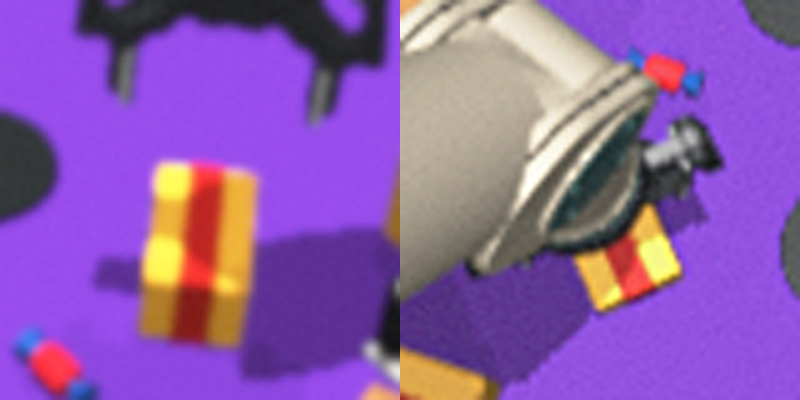

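The crop (9 viewed) shows the fingers lined up either side of the small block. I'll descend and grip.

Emit:
move_arm([
  [[0.0055, -0.001, 0.03], 0],
  [[0.0055, -0.001, 0.06], 0],
  [[0.0055, -0.001, 0.09], 0],
  [[0.0055, -0.001, 0.11], 0],
  [[0.0055, -0.001, 0.11], 0],
])

```text
clock: 8.78
eef_pos: [449.8, -19.0, 10.0]
tool_rot: [-3.14, 0.009, 0.406]
force: [0.3, 0.4, 0.2]
width: 85.7
```

Emit:
move_arm([
  [[0, 0, 0], 0],
  [[0, 0, 0], 0],
  [[0, 0, 0], 0],
  [[0, 0, 0], 0],
], claw=0)

```text
clock: 9.28
eef_pos: [450.7, -18.9, 11.3]
tool_rot: [-3.141, 0.007, 0.407]
force: [-0.7, 0.7, 5.4]
width: 54.6
```

Emit:
move_arm([
  [[0, 0, -0.03], 0],
  [[0, 0, -0.06], -0.15],
  [[0, 0, -0.1], -0.33],
  [[0, 0, -0.14], -0.5],
  [[0, 0, -0.14], -0.68],
])

```text
clock: 9.9
eef_pos: [453.4, -18.7, 154.4]
tool_rot: [3.141, 0.002, 1.095]
force: [0.2, -0.9, -1.9]
width: 54.2
```

```bash
python3 -c "
from h import *
plan((541.5,340,150),1.555)"
```

```text
t9.90 pos [453.4 -18.7 154.4] rot [3.141e+00 2.000e-03 1.095e+00] F [ 0.2 -0.9 -1.9] w 54.2 -> shift [ 0.3591 -0.0862  0.0036] turn -0.46 q7 -0.03
```

Emit:
move_arm([
  [[0, 0, -0.04], -0.15],
  [[0.02, -0.005, -0.07], -0.3],
  [[0.07, -0.017, -0.07], -0.46],
  [[0.12, -0.03, -0.07], -0.46],
  [[0.175, -0.042, -0.07], -0.46],
])

```text
clock: 10.52
eef_pos: [496.1, 157.4, 224.9]
tool_rot: [3.141, 0.002, 1.554]
force: [0.7, -0.2, -1.8]
width: 54.3
```

```bash
python3 -c "
from h import *
plan((542,342,150),1.555)"
```

```text
t10.53 pos [496.1 157.4 224.9] rot [3.141e+00 2.000e-03 1.554e+00] F [ 0.7 -0.2 -1.8] w 54.3 -> shift [0.1856 0.0428 0.0745] turn -0.001 q7 -0.1
```

Emit:
move_arm([
  [[0.055, 0.0128, 0], 0],
  [[0.11, 0.0255, 0], 0],
  [[0.16, 0.037, 0], 0],
  [[0.1855, 0.043, 0.04], 0],
  [[0.1855, 0.043, 0.1], 0],
])

```text
clock: 11.15
eef_pos: [543.0, 346.4, 125.2]
tool_rot: [3.137, -0.002, 1.56]
force: [-0.3, -0.0, -2.7]
width: 54.3
```

Run:
```python
from h import *
plan((542,342,30),1.555)
a=get_image("scene");b=get_image("top")
f=lambda im,x,y:cv2.resize(im[y:y+100,x:x+100],(400,400),interpolation=cv2.INTER_CUBIC)
cv2.imwrite("pics/g3.png",np.hstack([f(a,415,245),f(b,70,175)]))
```

```text
t11.15 pos [543.  346.4 125.2] rot [ 3.137e+00 -2.000e-03  1.560e+00] F [-0.3 -0.  -2.7] w 54.3 -> shift [-0.0046 -0.0014  0.0952] turn 0.005 q7 -0.31
```

View pics/g3.png

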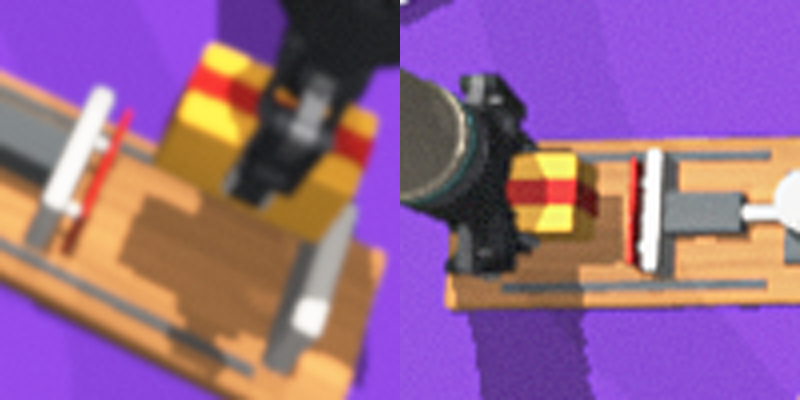

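The crop (10 viewed) shows the block above the board between the red pad and the fence. It's slightly towards the fence, so I'll shift back 4 mm while descending.

Emit:
move_arm([
  [[-0.0045, -0.001, 0.01], 0.005],
  [[-0.0045, -0.001, 0.03], 0.005],
  [[-0.0045, -0.001, 0.06], 0.005],
  [[-0.0045, -0.001, 0.08], 0.005],
  [[-0.0045, -0.001, 0.088], 0.005],
])

```text
clock: 11.88
eef_pos: [534.1, 334.1, 29.7]
tool_rot: [-3.129, 0.011, 1.551]
force: [-0.9, -1.2, 7.5]
width: 54.2
```

```bash
python3 -c "
from h import *
plan((542,342,30),1.555)"
```

```text
t11.88 pos [534.1 334.1  29.7] rot [-3.129  0.011  1.551] F [-0.9 -1.2  7.5] w 54.2 -> shift [ 0.0081  0.0077 -0.0005] turn -0.004 q7 -0.27
```

Emit:
move_arm([
  [[0, 0, -0.003], 0],
  [[0.003, 0.003, -0.003], 0],
  [[0.006, 0.006, -0.003], 0],
  [[0.008, 0.0075, -0.003], 0],
  [[0.008, 0.0075, -0.003], 0],
])

```text
clock: 12.5
eef_pos: [541.9, 342.3, 32.5]
tool_rot: [-3.129, 0.011, 1.551]
force: [-0.2, 0.5, -1.8]
width: 54.5
```

Emit:
move_arm([
  [[0, 0, 0], 0],
  [[0, 0, 0], 0],
])

```text
clock: 12.75
eef_pos: [541.8, 342.2, 32.5]
tool_rot: [-3.129, 0.011, 1.551]
force: [-0.1, 0.1, -1.9]
width: 54.5
```

Emit:
move_arm([
  [[0, 0, 0.002], 0],
  [[0, 0, 0.0025], 0],
])

```text
clock: 13.0
eef_pos: [541.6, 342.0, 29.8]
tool_rot: [-3.129, 0.011, 1.551]
force: [-0.3, -0.4, 0.3]
width: 54.4
```

Emit:
move_arm([
  [[0, 0, 0], 0],
  [[0, 0, 0], 0],
  [[0, 0, 0], 0],
], claw=1)

```text
clock: 13.38
eef_pos: [541.8, 342.1, 30.0]
tool_rot: [-3.129, 0.011, 1.551]
force: [-0.5, -0.5, -0.7]
width: 85.4
```

Emit:
move_arm([
  [[0, 0, -0.02], 0],
  [[0, 0, -0.06], 0],
  [[0, 0, -0.11], 0],
  [[0, 0, -0.16], 0],
  [[-0.04, 0, -0.17], 0],
])

```text
clock: 14.0
eef_pos: [545.0, 308.4, 205.7]
tool_rot: [-3.137, 0.004, 1.557]
force: [0.1, -0.7, -0.4]
width: 85.2
```

```bash
python3 -c "
from h import *
plan((519,109,170),1.571)"
```

```text
t14.00 pos [545.  308.4 205.7] rot [-3.137  0.004  1.557] F [ 0.1 -0.7 -0.4] w 85.2 -> shift [-0.1996 -0.023   0.0366] turn -0.014 q7 -0.3
```

Emit:
move_arm([
  [[-0.05, -0.006, 0], 0],
  [[-0.1, -0.012, 0], -0.014],
  [[-0.15, -0.018, 0.01], -0.014],
  [[-0.2, -0.023, 0.02], -0.014],
  [[-0.2, -0.023, 0.02], -0.014],
], claw=0.5)

```text
clock: 14.62
eef_pos: [518.6, 103.4, 187.9]
tool_rot: [-3.137, 0.006, 1.562]
force: [1.0, 0.7, 1.0]
width: 42.7
```

Emit:
move_arm([
  [[0, 0, 0], 0],
])

```text
clock: 14.75
eef_pos: [519.1, 104.2, 188.9]
tool_rot: [-3.139, 0.004, 1.563]
force: [0.4, 1.0, 0.0]
width: 42.9
```

Run:
```python
from h import *
plan((519,109.5,112),1.571)
b=get_image("top"); a=get_image("scene"); cv2.imwrite("pics/top2.png",b)
f=lambda im,x,y:cv2.resize(im[y:y+100,x:x+100],(400,400),interpolation=cv2.INTER_CUBIC)
cv2.imwrite("pics/g4.png",np.hstack([f(a,415,245),f(b,70,175)]))
m=lambda lo,hi:blobs(b[205:255,82:135],lo,hi,10,2000,1)
for c in m((20,120,120),(35,255,255)): p=cen(c)+[82,205]; print("yel",p,plane("top",p,68).round(1),cv2.boundingRect(c))
```

```text
t14.75 pos [519.1 104.2 188.9] rot [-3.139  0.004  1.563] F [0.4 1.  0. ] w 42.9 -> shift [0.0056 0.0001 0.0769] turn -0.008 q7 0.03
yel [ 96.61333333 219.96      ] [564.2 377.7  68. ] (13, 13, 5, 6)
```

View pics/g4.png

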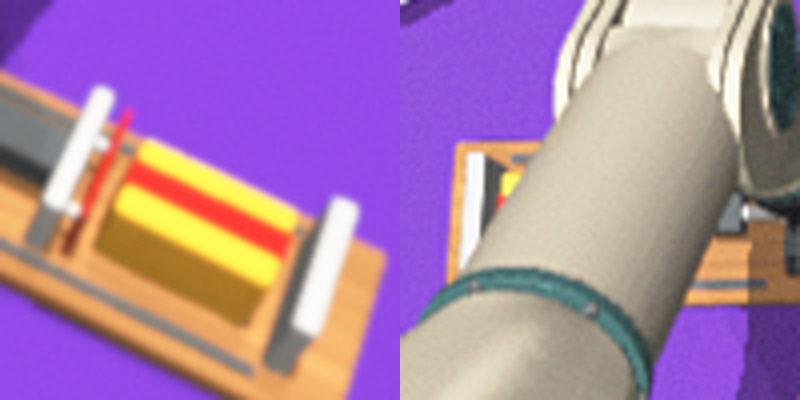

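The cheese lies flat and lengthwise between the pad and the fence. Next I'll take the grip again and wind in clockwise.

Emit:
move_arm([
  [[0.0055, 0, 0.02], 0],
  [[0.0055, 0, 0.045], 0],
  [[0.0055, 0, 0.077], 0],
  [[0.0055, 0, 0.077], 0],
])

```text
clock: 15.35
eef_pos: [517.5, 110.4, 110.2]
tool_rot: [-3.134, 0.006, 1.566]
force: [-0.5, 0.5, 1.2]
width: 42.5
```

Emit:
move_arm([
  [[0, 0, 0], 0],
  [[0, 0, 0], 0],
  [[0, 0, 0], 0],
  [[0, 0, 0], 0],
], claw=0)

```text
clock: 15.85
eef_pos: [518.7, 111.2, 111.3]
tool_rot: [-3.137, 0.004, 1.566]
force: [0.8, 1.3, 6.3]
width: 16.5
```

```bash
python3 -c "
from h import *
arc(np.array([537.,150.7]),[-.4,-.4,-.4])"
```

```text
angle -2.004 r 43.5 F [0.8 1.3 6.3] pos [518.7 111.2 111.3]
[[[np.float64(0.0091), np.float64(-0.0151), 0], 0], [[np.float64(0.0245), np.float64(-0.0243), 0], 0], [[np.float64(0.0422), np.float64(-0.0268), 0], 0], [[np.float64(0.0595), np.float64(-0.0223), 0], 0], [[np.float64(0.0736), np.float64(-0.0113), 0], 0]]
[[[np.float64(0.0088), np.float64(0.0156), 0], 0], [[np.float64(0.0108), np.float64(0.0333), 0], 0], [[np.float64(0.0057), np.float64(0.0505), 0], 0], [[np.float64(-0.0056), np.float64(0.0643), 0], 0], [[np.float64(-0.0215), np.float64(0.0726), 0], 0]]
[[[np.float64(-0.0178), np.float64(0.0015), 0], 0], [[np.float64(-0.0348), np.float64(-0.0041), 0], 0], [[np.float64(-0.0483), np.float64(-0.0158), 0], 0], [[np.float64(-0.0561), np.float64(-0.0319), 0], 0], [[np.float64(-0.0571), np.float64(-0.0497), 0], 0]]
```

Emit:
move_arm([
  [[0.01, -0.0148, 0], 0],
  [[0.0253, -0.024, 0], 0],
  [[0.043, -0.0265, 0], 0],
  [[0.06, -0.022, 0], 0],
  [[0.074, -0.011, 0], 0],
])

```text
clock: 16.48
eef_pos: [507.4, 186.4, 111.3]
tool_rot: [-3.135, 0.005, 1.567]
force: [2.0, -5.3, 5.2]
width: 16.8
```

Emit:
move_arm([
  [[0.0088, 0.0156, 0], 0],
  [[0.0108, 0.0333, 0], 0],
  [[0.0057, 0.0505, 0], 0],
  [[-0.0056, 0.0643, 0], 0],
  [[-0.0215, 0.0726, 0], 0],
])

```text
clock: 17.1
eef_pos: [579.6, 167.6, 111.3]
tool_rot: [-3.134, 0.002, 1.57]
force: [-1.3, 1.9, 7.0]
width: 16.4
```

```bash
python3 -c "
from h import *
arc(np.array([537.,150.7]),[-.4])"
```

```text
angle 0.377 r 45.8 F [-1.3  1.9  7. ] pos [579.6 167.6 111.3]
[[[np.float64(-0.0179), np.float64(0.0024), 0], 0], [[np.float64(-0.0353), np.float64(-0.0015), 0], 0], [[np.float64(-0.0499), np.float64(-0.0119), 0], 0], [[np.float64(-0.0592), np.float64(-0.0272), 0], 0], [[np.float64(-0.0619), np.float64(-0.0449), 0], 0]]
```

Emit:
move_arm([
  [[-0.018, 0.0024, 0], 0],
  [[-0.0353, -0.0015, 0], 0],
  [[-0.05, -0.012, 0], 0],
  [[-0.0592, -0.0272, 0], 0],
  [[-0.062, -0.045, 0], 0],
])

```text
clock: 17.73
eef_pos: [533.3, 107.3, 111.4]
tool_rot: [-3.133, -0.0, 1.57]
force: [2.5, 9.8, -2.3]
width: 16.3
```

Emit:
move_arm([
  [[0, 0, 0], 0],
])

```text
clock: 17.85
eef_pos: [530.8, 107.8, 111.4]
tool_rot: [-3.129, -0.001, 1.571]
force: [-0.9, 0.7, 4.9]
width: 16.6
```

Run:
```python
from h import *
arc(np.array([537.,150.7]),[-.13])
b=get_image("top"); a=get_image("scene"); cv2.imwrite("pics/scene3.png",a); cv2.imwrite("pics/top3.png",b)
f=lambda im,x,y:cv2.resize(im[y:y+75,x:x+75],(400,400),interpolation=cv2.INTER_CUBIC)
cv2.imwrite("pics/g5.png",np.hstack([f(a,435,255),f(b,75,195)]))
```

```text
angle -1.714 r 43.3 F [-0.9  0.7  4.9] pos [530.8 107.8 111.4]
[[[np.float64(-0.0004), np.float64(-0.006), 0], 0], [[np.float64(0.0015), np.float64(-0.0115), 0], 0], [[np.float64(0.0041), np.float64(-0.0167), 0], 0], [[np.float64(0.0074), np.float64(-0.0215), 0], 0], [[np.float64(0.0113), np.float64(-0.0259), 0], 0]]
```

View pics/g5.png

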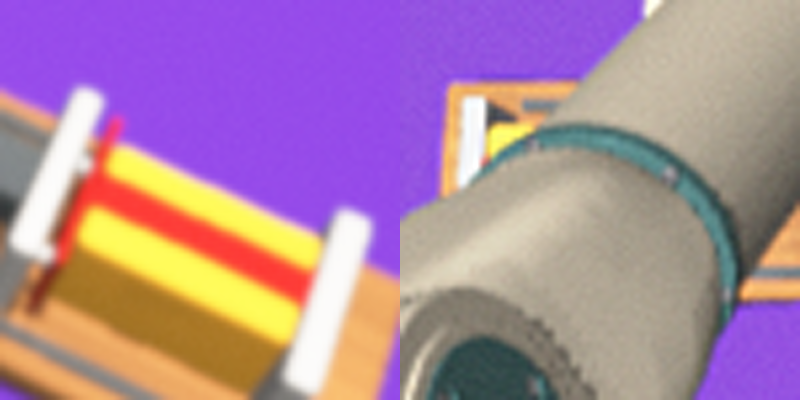

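The crop (12 viewed) shows the cheese touching both fence and pad, with the pad barely pressed. I'll wind about 0.6 rad further, then release.

Emit:
move_arm([
  [[-0.0004, -0.006, 0], 0],
  [[0.0015, -0.0115, 0], 0],
  [[0.004, -0.0167, 0], 0],
  [[0.0074, -0.0215, 0], 0],
  [[0.0113, -0.026, 0], 0],
])

```text
clock: 18.58
eef_pos: [507.0, 118.8, 111.5]
tool_rot: [-3.132, -0.0, 1.57]
force: [5.0, 2.2, -3.3]
width: 16.3
```

Emit:
move_arm([
  [[0, 0, 0], 0],
  [[0, 0, 0], 0],
])

```text
clock: 18.82
eef_pos: [506.7, 119.1, 111.5]
tool_rot: [-3.132, -0.0, 1.57]
force: [2.5, 4.8, 0.2]
width: 16.9
```

Emit:
move_arm([
  [[0, 0, 0], 0],
  [[0, 0, 0], 0],
], claw=0.5)

```text
clock: 19.08
eef_pos: [505.4, 118.0, 111.1]
tool_rot: [-3.129, 0.001, 1.569]
force: [0.7, 0.2, 0.2]
width: 42.5
```

Emit:
move_arm([
  [[0, 0, -0.03], 0],
  [[0, 0, -0.07], 0],
  [[-0.04, 0, -0.11], 0],
  [[-0.09, 0.01, -0.12], 0],
  [[-0.15, 0.02, -0.12], 0],
])

```text
clock: 19.7
eef_pos: [526.9, -32.9, 232.1]
tool_rot: [-3.13, 0.0, 1.571]
force: [0.7, 0.8, -0.4]
width: 42.7
```

Emit:
move_arm([
  [[-0.06, 0, 0], 0],
  [[-0.12, 0.01, 0], 0],
  [[-0.18, 0.02, 0], 0],
  [[-0.24, 0.03, 0], 0],
  [[-0.28, 0.03, 0], 0],
], claw=1)

```text
clock: 20.32
eef_pos: [555.6, -316.6, 231.3]
tool_rot: [-3.128, 0.001, 1.568]
force: [0.2, -0.1, -0.2]
width: 85.7
```

Run:
```python
from h import *
plan((594.5,-317,200),1.571)
b=get_image("top"); a=get_image("scene"); cv2.imwrite("pics/scene4.png",a); cv2.imwrite("pics/top4.png",b)
A=lambda im,x,y,w,h,f:cv2.resize(im[y:y+h,x:x+w],None,fx=f,fy=f,interpolation=cv2.INTER_CUBIC)
cv2.imwrite("pics/g6.png",np.hstack([A(b,78,203,60,54,6.6667)[:360],A(a,430,250,80,72,5)]))
for fn in("top0","top4"):
    im=cv2.imread(f"pics/{fn}.png").astype(int)
    for r in(214,218):
        print(fn,r,[tuple(im[r,x]) [1:] for x in range(84,126)] if 0 else " ".join(f"{im[r,x,1]:d}/{im[r,x,2]:d}" for x in range(84,126)))
```

```text
t20.32 pos [ 555.6 -316.6  231.3] rot [-3.128e+00  1.000e-03  1.568e+00] F [ 0.2 -0.1 -0.2] w 85.7 -> shift [-0.0002  0.0393  0.0308] turn -0.003 q7 0.72
top0 214 178/240 173/236 201/235 250/244 250/246 252/249 252/249 134/143 113/146 143/201 153/216 164/230 164/226 158/208 136/130 135/124 133/126 135/127 137/128 139/130 134/126 138/131 137/131 135/126 134/125 138/128 138/127 136/141 117/180 116/148 127/123 153/145 231/230 252/250 253/251 247/245 110/112 88/89 119/114 126/116 131/124 136/129
top0 218 185/244 177/237 212/235 249/246 247/246 250/250 245/247 104/107 74/76 88/89 88/87 84/83 103/129 167/232 183/241 175/237 180/239 180/238 178/238 179/238 179/238 177/238 181/237 175/236 181/238 179/237 179/236 172/242 108/252 32/123 35/79 145/158 255/254 250/249 252/252 233/235 97/100 89/88 87/86 86/86 109/148 176/243
top4 214 161/230 165/227 185/227 241/237 245/241 246/245 241/239 122/131 104/131 131/186 143/201 154/221 151/214 149/193 124/121 122/114 129/121 126/119 127/120 121/117 130/122 126/119 129/121 125/117 124/118 127/118 125/115 127/115 122/114 125/119 126/117 127/118 128/120 124/117 129/118 124/130 108/169 100/152 158/156 249/244 249/247 252/250
top4 218 169/235 165/229 194/223 244/242 243/242 244/245 225/228 100/110 127/153 170/207 170/207 173/207 173/209 188/231 198/236 197/235 194/234 197/235 200/236 199/235 203/237 200/236 194/234 187/231 183/222 183/222 182/219 188/224 186/220 189/222 192/224 189/221 197/222 193/221 186/221 157/229 75/227 40/115 147/151 254/252 247/247 250/251
```

View pics/g6.png

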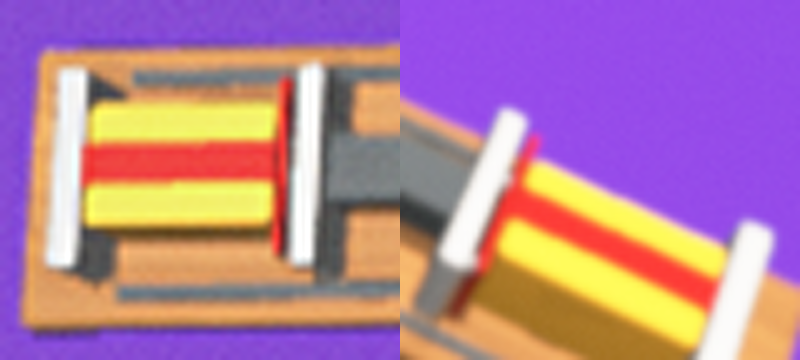

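All the estimates put the pad press at about 3–5 mm:
- **Gap pad to plate:** from about 3.75 px down to 2.6 px, so 3–4 mm.
- **Crank count:** about 4–5 mm.
- **Plate spacing:** about 3.5 mm.

The crop (13 viewed) shows the cheese straight against the fence. Now the cups.

Emit:
move_arm([
  [[0, 0.03, 0.01], 0],
  [[0, 0.039, 0.03], 0],
  [[0, 0.039, 0.04], 0],
  [[0, 0.039, 0.04], 0],
])

```text
clock: 20.92
eef_pos: [590.4, -319.6, 189.4]
tool_rot: [-3.124, 0.003, 1.563]
force: [0.4, 0.2, 0.3]
width: 85.7
```

```bash
python3 -c "
from h import *
plan((594.4,-317,125),1.571)
a=get_image('scene');cv2.imwrite('pics/scene5.png',a)
b=get_image('top');cv2.imwrite('pics/top5.png',b)
for n,c in coasters({'scene':a,'top':b}).items(): pass
"
```

```text
t20.93 pos [ 590.4 -319.6  189.4] rot [-3.124e+00  3.000e-03  1.563e+00] F [0.4 0.2 0.3] w 85.7 -> shift [0.0028 0.0051 0.0643] turn -0.008 q7 0.7
```

Emit:
move_arm([
  [[0.0028, 0.005, 0.01], 0],
  [[0.0028, 0.005, 0.03], 0],
  [[0.0028, 0.005, 0.05], 0],
  [[0.0028, 0.005, 0.064], 0],
  [[0.0028, 0.005, 0.064], 0],
])

```text
clock: 21.65
eef_pos: [595.1, -317.5, 126.0]
tool_rot: [-3.125, 0.004, 1.562]
force: [-0.8, -0.3, 0.5]
width: 85.4
```

Emit:
move_arm([
  [[0, 0, 0], 0],
  [[0, 0, 0], 0],
  [[0, 0, 0], 0],
  [[0, 0, 0], 0],
], claw=0)

```text
clock: 22.15
eef_pos: [594.2, -318.0, 127.3]
tool_rot: [-3.125, 0.004, 1.562]
force: [-3.6, 1.4, 5.9]
width: 58.9
```

```bash
python3 -c "
from h import *
plan((594.4,-317,125),1.571)
a=get_image('scene')
b=get_image('top')
f=lambda im,x,y:cv2.resize(im[y:y+80,x:x+80],(400,400),interpolation=cv2.INTER_CUBIC)
cv2.imwrite('pics/g7.png',np.hstack([f(a,170,150),f(b,290,160)]))
"
```

```text
t22.15 pos [ 594.2 -318.   127.3] rot [-3.125  0.004  1.562] F [-3.6  1.4  5.9] w 58.9 -> shift [0.001  0.0002 0.0023] turn -0.009 q7 0.72
```

View pics/g7.png

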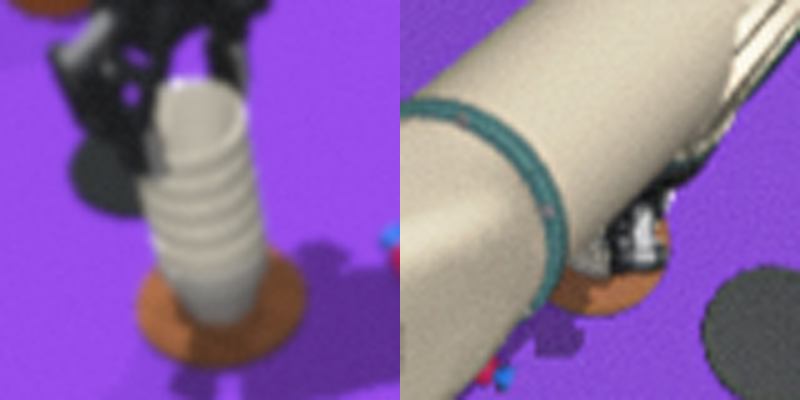

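The crop (14 viewed) shows one finger each side on the top band only, and the opening of 58.9 mm fits the 60 mm band. I'll lift straight up.

Emit:
move_arm([
  [[0, -0.0002, -0.012], 0],
  [[0, -0.0006, -0.035], 0],
  [[-0.0002, -0.001, -0.06], 0],
  [[-0.0003, -0.0014, -0.085], 0],
  [[-0.0003, -0.0014, -0.085], 0],
])

```text
clock: 22.88
eef_pos: [596.1, -319.0, 215.5]
tool_rot: [-3.13, 0.007, 1.562]
force: [-0.3, 0.6, -0.9]
width: 58.7
```

```bash
cat >> h.py <<'E'
def coast():
    for n in("top","scene"):
        im=get_image(n)
        m=((im.max(axis=2)<135)&(cv2.cvtColor(im,cv2.COLOR_BGR2HSV)[...,1]<110)).astype(np.uint8)
        m=cv2.morphologyEx(m,cv2.MORPH_OPEN,np.ones((3,3)))
        for c in cv2.findContours(m,0,1)[0]:
            p=plane(n,cen(c),6) if cv2.contourArea(c)>150 else [0]*3
            if 400<p[0]<700 and -470<p[1]<20: print(n,p.round(1)[:2],cv2.contourArea(c))
E
python3 -c "
from h import *
coast()
plan((532,-425.5,150),1.571)
b=get_image('scene');cv2.imwrite('pics/s8.png',b)"
```

```text
top [ 530.3 -425.9] 584.5
top [ 618.2 -247. ] 293.5
top [643.5 -19.8] 561.5
top [ 647.6 -376.8] 155.0
scene [647.3 -18.5] 753.5
scene [ 611.6 -139.4] 602.5
scene [ 441.7 -160.8] 447.5
scene [ 548.8 -437.8] 163.5
t22.98 pos [ 594.5 -317.7  212.5] rot [-3.125  0.004  1.562] F [ 0.2  0.7 -0.9] w 58.7 -> shift [-0.1081 -0.0606  0.064 ] turn -0.009 q7 0.68
```

Emit:
move_arm([
  [[-0.035, -0.02, 0], 0],
  [[-0.075, -0.042, 0], 0],
  [[-0.108, -0.0605, 0.03], 0],
  [[-0.108, -0.0605, 0.08], 0],
  [[-0.108, -0.0605, 0.13], 0],
])

```text
clock: 23.65
eef_pos: [529.5, -425.5, 81.0]
tool_rot: [-3.123, 0.003, 1.561]
force: [1.0, 0.4, -0.7]
width: 58.7
```

Emit:
move_arm([
  [[0, 0, 0], 0],
  [[0, 0, 0], 0],
])

```text
clock: 23.9
eef_pos: [529.9, -426.3, 81.8]
tool_rot: [-3.124, 0.004, 1.561]
force: [0.5, -0.5, 0.3]
width: 58.8
```

```bash
python3 -c "
from h import *
plan((532,-425.5,36),1.571)
a=get_image('scene');cv2.imwrite('pics/s9.png',a)
for c in blobs(a[150:225,185:240],(0,0,120),(40,70,255),100,3000,3): print('white',cv2.boundingRect(c),cv2.contourArea(c))
a=cv2.imread('pics/scene0.png')
for c in blobs(a[150:225,185:240],(0,0,120),(40,70,255),100,3000,3): print('white0',cv2.boundingRect(c),cv2.contourArea(c))"
```

```text
t23.90 pos [ 529.9 -426.3   81.8] rot [-3.124  0.004  1.561] F [ 0.5 -0.5  0.3] w 58.8 -> shift [0.001  0.0029 0.0458] turn -0.01 q7 0.91
white (3, 2, 35, 58) 976.5
white0 (10, 17, 29, 43) 786.0
```

Emit:
move_arm([
  [[0.001, 0.003, 0.015], 0],
  [[0.001, 0.003, 0.03], 0],
  [[0.001, 0.003, 0.041], 0],
  [[0.001, 0.003, 0.0455], 0],
  [[0.001, 0.003, 0.0455], 0],
])

```text
clock: 24.58
eef_pos: [532.6, -425.9, 36.9]
tool_rot: [-3.125, 0.005, 1.561]
force: [-0.1, 0.4, -0.2]
width: 58.9
```

Emit:
move_arm([
  [[0, 0, 0], 0],
  [[0, 0, 0], 0],
  [[0, 0, 0], 0],
], claw=1)

```text
clock: 24.95
eef_pos: [532.8, -426.2, 37.3]
tool_rot: [-3.126, 0.005, 1.561]
force: [0.3, 0.4, -0.3]
width: 85.3
```

Emit:
move_arm([
  [[0, 0, -0.02], 0],
  [[0, 0, -0.06], 0],
  [[0, 0, -0.11], 0],
  [[0, 0, -0.16], 0],
  [[0, 0, -0.17], 0],
])

```text
clock: 25.58
eef_pos: [537.3, -427.3, 213.3]
tool_rot: [-3.133, 0.011, 1.561]
force: [0.8, 0.2, -0.3]
width: 85.5
```

```bash
python3 -c "
from h import *
plan((594.4,-317.5,200),1.571)
a=get_image('scene');cv2.imwrite('pics/s10.png',a);b=get_image('top');cv2.imwrite('pics/t10.png',b)
f=lambda im,x,y:cv2.resize(im[y:y+80,x:x+80],(400,400),interpolation=cv2.INTER_CUBIC)
cv2.imwrite('pics/g8.png',np.hstack([f(a,160,150),f(b,310,170)]))"
```

```text
t25.57 pos [ 537.3 -427.3  213.3] rot [-3.133  0.011  1.561] F [ 0.8  0.2 -0.3] w 85.5 -> shift [0.1106 0.0561 0.0116] turn -0.01 q7 0.86
```

View pics/g8.png

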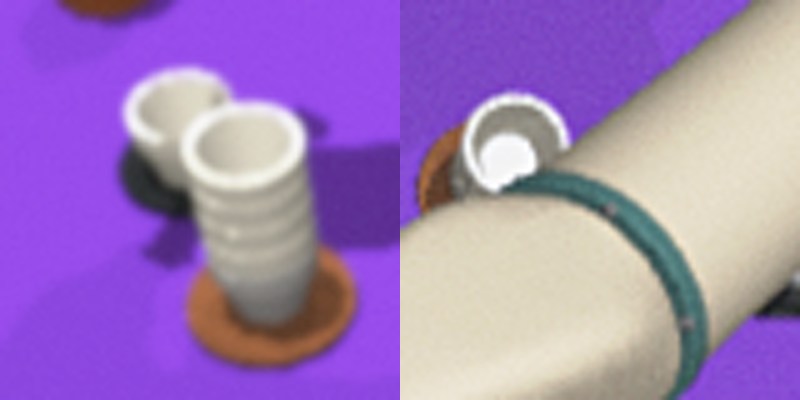

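The crop (15 viewed) shows one cup upright on the far coaster and four left in the stack. Next is cup 2, with its band 18 mm lower.

Emit:
move_arm([
  [[0.05, 0.025, 0], 0],
  [[0.09, 0.046, 0], 0],
  [[0.1106, 0.056, 0.02], 0],
  [[0.1106, 0.056, 0.04], 0],
  [[0.1106, 0.056, 0.04], 0],
])

```text
clock: 26.3
eef_pos: [590.9, -314.6, 165.3]
tool_rot: [-3.123, 0.005, 1.561]
force: [-0.6, 0.2, -0.9]
width: 85.4
```

Emit:
move_arm([
  [[0, 0, 0], 0],
])

```text
clock: 26.42
eef_pos: [590.5, -315.4, 165.4]
tool_rot: [-3.123, 0.005, 1.56]
force: [0.8, -0.1, 0.3]
width: 85.6
```

```bash
python3 -c "
from h import *
plan((594.3,-317.5,108),1.571)"
```

```text
t26.43 pos [ 590.5 -315.4  165.4] rot [-3.123  0.005  1.56 ] F [ 0.8 -0.1  0.3] w 85.6 -> shift [-0.0018  0.0049  0.0574] turn -0.011 q7 0.7
```

Emit:
move_arm([
  [[-0.0018, 0.005, 0.01], 0],
  [[-0.0018, 0.005, 0.03], 0],
  [[-0.0018, 0.005, 0.048], 0],
  [[-0.0018, 0.005, 0.057], 0],
  [[-0.0018, 0.005, 0.057], 0],
])

```text
clock: 27.05
eef_pos: [593.8, -317.2, 107.2]
tool_rot: [-3.121, 0.004, 1.56]
force: [-0.1, -0.4, -0.2]
width: 85.6
```

Emit:
move_arm([
  [[0, 0, 0], 0],
  [[0, 0, 0], 0],
  [[0, 0, 0], 0],
  [[0, 0, 0], 0],
], claw=0)

```text
clock: 27.55
eef_pos: [593.3, -317.5, 108.3]
tool_rot: [-3.121, 0.004, 1.56]
force: [-3.6, 0.3, 5.2]
width: 59.2
```

Emit:
move_arm([
  [[0, -0.0002, -0.012], 0],
  [[0, -0.0006, -0.035], 0],
  [[-0.0002, -0.001, -0.06], 0],
  [[-0.0004, -0.0016, -0.09], 0],
  [[-0.0004, -0.0016, -0.09], 0],
])

```text
clock: 28.18
eef_pos: [595.6, -318.8, 201.8]
tool_rot: [-3.127, 0.008, 1.56]
force: [0.1, 0.4, -0.2]
width: 58.9
```

```bash
python3 -c "
from h import *
coast()
plan((609.6,-140,90),1.571)"
```

```text
top [ 411.  -131.1] 976.5
top [ 515.3 -414.7] 228.0
top [ 622.  -249.4] 283.0
top [643.5 -19.8] 563.5
top [ 646.8 -374.3] 183.0
scene [647.2 -18.5] 753.5
scene [ 591.4 -168. ] 579.5
scene [ 442. -161.] 445.0
t28.27 pos [ 593.8 -317.3  198.4] rot [-3.121  0.004  1.56 ] F [-0.1  0.5 -1.1] w 58.7 -> shift [0.178  0.016  0.1074] turn -0.011 q7 0.69
```

Coaster 2 has been knocked to about (590,-168). The arm hides it from the top camera, so I'll serve coaster 1 first and re-measure it afterwards.

Emit:
move_arm([
  [[0.055, 0.009, 0], 0],
  [[0.115, 0.019, 0], 0],
  [[0.175, 0.029, 0], 0],
  [[0.235, 0.039, 0], 0],
  [[0.29, 0.048, 0.02], 0],
])

```text
clock: 28.9
eef_pos: [645.4, -25.4, 176.1]
tool_rot: [-3.123, 0.004, 1.561]
force: [0.8, -0.6, -1.0]
width: 58.7
```

Emit:
move_arm([
  [[0, 0, 0.03], 0],
  [[0, 0, 0.06], 0],
  [[0, 0, 0.09], 0],
  [[0, 0, 0.09], 0],
])

```text
clock: 29.4
eef_pos: [640.9, -25.2, 82.7]
tool_rot: [-3.116, 0.004, 1.561]
force: [-0.4, -0.4, -0.1]
width: 58.9
```

```bash
python3 -c "
from h import *
coast()
plan((645.4,-19.2,35.3),1.571)"
```

```text
top [ 437.4 -162.5] 611.0
top [ 515.1 -414.6] 227.0
top [ 588.2 -169. ] 570.0
scene [ 591.9 -167.8] 569.5
t29.50 pos [643.7 -25.9  86. ] rot [-3.123  0.004  1.56 ] F [ 0.5 -0.7 -0.5] w 59.1 -> shift [0.0069 0.0026 0.0506] turn -0.011 q7 0.32
```

Emit:
move_arm([
  [[0.007, 0.0026, 0.015], 0],
  [[0.007, 0.0026, 0.035], 0],
  [[0.007, 0.0026, 0.046], 0],
  [[0.007, 0.0026, 0.0505], 0],
  [[0.007, 0.0026, 0.0505], 0],
])

```text
clock: 30.12
eef_pos: [645.4, -19.5, 35.3]
tool_rot: [-3.123, 0.005, 1.56]
force: [0.6, -0.1, -0.2]
width: 59.3
```

Emit:
move_arm([
  [[0, 0, 0], 0],
  [[0, 0, 0], 0],
  [[0, 0, 0], 0],
], claw=1)

```text
clock: 30.5
eef_pos: [645.6, -19.5, 35.5]
tool_rot: [-3.123, 0.005, 1.56]
force: [-0.0, -0.1, -0.5]
width: 85.4
```

Emit:
move_arm([
  [[0, 0, -0.02], 0],
  [[0, 0, -0.06], 0],
  [[0, 0, -0.11], 0],
  [[0, 0, -0.15], 0],
  [[0, 0, -0.15], 0],
])

```text
clock: 31.12
eef_pos: [651.2, -19.5, 190.9]
tool_rot: [-3.132, 0.005, 1.56]
force: [0.0, 0.5, 0.2]
width: 85.5
```

Emit:
move_arm([
  [[-0.055, -0.009, 0], 0],
  [[-0.115, -0.019, 0], 0],
  [[-0.175, -0.029, 0], 0],
  [[-0.235, -0.039, 0], 0],
  [[-0.29, -0.05, 0], 0],
])

```text
clock: 31.75
eef_pos: [597.1, -311.0, 192.9]
tool_rot: [-3.132, 0.005, 1.559]
force: [1.3, 0.3, -0.3]
width: 85.3
```

Emit:
move_arm([
  [[0, 0, 0], 0],
  [[0, 0, 0], 0],
])

```text
clock: 32.0
eef_pos: [596.7, -310.6, 192.6]
tool_rot: [-3.131, 0.004, 1.558]
force: [-0.3, 0.9, -0.6]
width: 85.5
```

```bash
python3 -c "
from h import *
plan((594.2,-317.5,90),1.571)"
```

```text
t32.00 pos [ 596.7 -310.6  192.6] rot [-3.131  0.004  1.558] F [-0.3  0.9 -0.6] w 85.5 -> shift [-0.0065 -0.0013  0.1027] turn -0.013 q7 0.68
```

Emit:
move_arm([
  [[-0.0065, -0.001, 0.01], 0],
  [[-0.0065, -0.001, 0.045], 0],
  [[-0.0065, -0.001, 0.08], 0],
  [[-0.0065, -0.001, 0.1025], 0],
  [[-0.0065, -0.001, 0.1025], 0],
])

```text
clock: 32.62
eef_pos: [593.4, -315.1, 87.6]
tool_rot: [-3.127, 0.001, 1.56]
force: [-0.2, -0.4, 0.4]
width: 85.1
```

Emit:
move_arm([
  [[0, 0, 0], 0],
  [[0, 0, 0], 0],
  [[0, 0, 0], 0],
  [[0, 0, 0], 0],
], claw=0)

```text
clock: 33.12
eef_pos: [593.0, -314.6, 88.8]
tool_rot: [-3.127, -0.0, 1.561]
force: [-4.8, 3.5, 5.8]
width: 59.3
```

Emit:
move_arm([
  [[0, -0.0002, -0.012], 0],
  [[0, -0.0005, -0.035], 0],
  [[-0.0002, -0.0007, -0.06], 0],
  [[-0.0004, -0.001, -0.095], 0],
  [[-0.0004, -0.001, -0.1], 0],
])

```text
clock: 33.75
eef_pos: [595.7, -316.6, 192.8]
tool_rot: [-3.133, 0.004, 1.561]
force: [0.8, 0.2, -0.3]
width: 59.0
```

```bash
python3 -c "
from h import *
coast()
plan((590,-168.4,90),1.571)"
```

```text
top [ 414.9 -133.5] 984.5
top [ 515.1 -414.8] 227.0
top [ 585.  -284.2] 156.0
top [625.5 -24. ] 231.0
top [ 642.2 -369.9] 169.0
scene [659.5 -10.6] 380.5
scene [ 591.4 -168. ] 580.5
scene [ 441.9 -160.7] 450.0
t33.85 pos [ 594.2 -315.3  189.9] rot [-3.129e+00  1.000e-03  1.561e+00] F [-0.8 -0.3 -0.8] w 59.3 -> shift [ 0.1469 -0.0044  0.0999] turn -0.01 q7 0.7
```

Emit:
move_arm([
  [[0.05, -0.0015, 0], 0],
  [[0.11, -0.0035, 0], 0],
  [[0.1495, -0.0045, 0.03], 0],
  [[0.1495, -0.0045, 0.07], 0],
  [[0.1495, -0.0045, 0.1], 0],
])

```text
clock: 34.48
eef_pos: [588.7, -164.2, 87.3]
tool_rot: [-3.126, -0.0, 1.562]
force: [-0.1, 0.7, -0.1]
width: 58.9
```

Emit:
move_arm([
  [[0, 0, 0], 0],
  [[0, 0, 0], 0],
])

```text
clock: 34.72
eef_pos: [588.8, -164.2, 87.3]
tool_rot: [-3.126, -0.0, 1.562]
force: [-0.4, -0.0, 0.3]
width: 59.1
```

```bash
python3 -c "
from h import *
plan((590,-165.7,34),1.571)"
```

```text
t34.73 pos [ 588.8 -164.2   87.3] rot [-3.126 -0.     1.562] F [-0.4 -0.   0.3] w 59.1 -> shift [-0.0015  0.0021  0.0533] turn -0.009 q7 0.56
```

Place it, lift, and return over the stack.

Emit:
move_arm([
  [[-0.0015, 0.002, 0.015], 0],
  [[-0.0015, 0.002, 0.035], 0],
  [[-0.0015, 0.002, 0.047], 0],
  [[-0.0015, 0.002, 0.053], 0],
  [[-0.0015, 0.002, 0.053], 0],
])

```text
clock: 35.35
eef_pos: [589.8, -165.9, 34.0]
tool_rot: [-3.125, 0.0, 1.562]
force: [0.6, -0.0, -0.0]
width: 58.9
```

Emit:
move_arm([
  [[0, 0, 0], 0],
  [[0, 0, 0], 0],
  [[0, 0, 0], 0],
], claw=1)

```text
clock: 35.72
eef_pos: [590.0, -165.9, 34.2]
tool_rot: [-3.126, 0.0, 1.562]
force: [-0.3, -0.1, 0.0]
width: 85.5
```

Emit:
move_arm([
  [[0, 0, -0.02], 0],
  [[0, 0, -0.06], 0],
  [[0, 0, -0.11], 0],
  [[0, 0, -0.14], 0],
  [[0, 0, -0.14], 0],
])

```text
clock: 36.35
eef_pos: [594.2, -166.8, 178.4]
tool_rot: [-3.133, 0.002, 1.562]
force: [-0.5, -0.0, -0.5]
width: 85.7
```

Emit:
move_arm([
  [[-0.05, 0.001, 0], 0],
  [[-0.1, 0.002, 0], 0],
  [[-0.15, 0.003, 0], 0],
  [[-0.15, 0.003, 0.02], 0],
  [[-0.15, 0.003, 0.02], 0],
])

```text
clock: 36.98
eef_pos: [594.1, -316.2, 156.7]
tool_rot: [-3.129, -0.001, 1.561]
force: [-0.3, 1.1, -0.0]
width: 85.4
```

Emit:
move_arm([
  [[0, 0, 0], 0],
  [[0, 0, 0], 0],
])

```text
clock: 37.22
eef_pos: [594.5, -315.2, 157.2]
tool_rot: [-3.129, -0.001, 1.562]
force: [0.4, -0.7, 0.5]
width: 85.2
```

```bash
python3 -c "
from h import *
plan((594,-317.5,71.5),1.571)"
```

```text
t37.23 pos [ 594.5 -315.2  157.2] rot [-3.129e+00 -1.000e-03  1.562e+00] F [ 0.4 -0.7  0.5] w 85.2 -> shift [-0.0023  0.0006  0.0857] turn -0.009 q7 0.71
```

Emit:
move_arm([
  [[-0.0023, 0.0006, 0.01], 0],
  [[-0.0023, 0.0006, 0.035], 0],
  [[-0.0023, 0.0006, 0.065], 0],
  [[-0.0023, 0.0006, 0.0855], 0],
  [[-0.0023, 0.0006, 0.0855], 0],
])

```text
clock: 37.85
eef_pos: [593.0, -316.7, 69.9]
tool_rot: [-3.126, -0.003, 1.562]
force: [-0.3, 0.4, 1.3]
width: 85.3
```

Emit:
move_arm([
  [[0, 0, 0], 0],
  [[0, 0, 0], 0],
  [[0, 0, 0], 0],
  [[0, 0, 0], 0],
], claw=0)

```text
clock: 38.35
eef_pos: [592.6, -317.1, 71.5]
tool_rot: [-3.126, -0.002, 1.562]
force: [-2.8, 1.3, 6.3]
width: 59.0
```

Emit:
move_arm([
  [[0, -0.0002, -0.012], 0],
  [[0, -0.0004, -0.035], 0],
  [[0, -0.0007, -0.06], 0],
  [[0, -0.0012, -0.095], 0],
  [[0, -0.0012, -0.1], 0],
])

```text
clock: 38.98
eef_pos: [594.9, -318.7, 175.3]
tool_rot: [-3.132, 0.001, 1.562]
force: [0.2, -0.2, -1.6]
width: 58.8
```

```bash
python3 -c "
from h import *
coast()
plan((439.6,-161.6,90),1.571)"
```

```text
top [ 425.  -141.3] 954.5
top [ 515.3 -414.7] 228.5
top [625.3 -24.3] 232.5
top [ 604.9 -276.3] 182.0
top [ 632.9 -367.3] 175.0
scene [659.8 -10.8] 384.5
scene [ 601.8 -159. ] 316.5
scene [ 441.9 -160.8] 445.0
scene [ 544.6 -414.5] 227.0
t39.08 pos [ 593.5 -317.4  172.6] rot [-3.128e+00 -2.000e-03  1.562e+00] F [ 0.7  0.2 -0.5] w 59.1 -> shift [ 0.1544 -0.1541  0.0849] turn -0.009 q7 0.71
```

Emit:
move_arm([
  [[0.04, -0.04, 0], 0],
  [[0.08, -0.08, 0], 0],
  [[0.12, -0.12, 0], 0],
  [[0.1545, -0.154, 0.03], 0],
  [[0.1545, -0.154, 0.085], 0],
])

```text
clock: 39.7
eef_pos: [437.8, -158.0, 89.9]
tool_rot: [-3.128, -0.004, 1.566]
force: [1.4, 0.2, -1.6]
width: 59.2
```

Emit:
move_arm([
  [[0, 0, 0], 0],
  [[0, 0, 0], 0],
])

```text
clock: 39.95
eef_pos: [438.3, -158.4, 90.6]
tool_rot: [-3.129, -0.003, 1.566]
force: [0.5, -0.4, -0.7]
width: 59.0
```

```bash
python3 -c "
from h import *
plan((439.6,-161.6,34.2),1.571)
coast()"
```

```text
t39.95 pos [ 438.3 -158.4   90.6] rot [-3.129e+00 -3.000e-03  1.566e+00] F [ 0.5 -0.4 -0.7] w 59.0 -> shift [-0.0033  0.0021  0.0563] turn -0.005 q7 0.71
top [ 431.4 -161.4] 447.5
top [ 515.3 -414.7] 228.0
top [625.4 -23.8] 231.0
scene [659.8 -10.4] 380.0
scene [ 601.7 -159. ] 317.0
scene [ 443.1 -159.9] 422.0
scene [ 540.3 -414.1] 260.0
```

Emit:
move_arm([
  [[-0.0033, 0.002, 0.015], 0],
  [[-0.0033, 0.002, 0.035], 0],
  [[-0.0033, 0.002, 0.05], 0],
  [[-0.0033, 0.002, 0.0562], 0],
  [[-0.0033, 0.002, 0.0562], 0],
])

```text
clock: 40.67
eef_pos: [442.9, -163.6, 40.8]
tool_rot: [-3.14, -0.002, 1.562]
force: [-8.8, 3.8, 67.1]
width: 58.9
```

Emit:
move_arm([
  [[0, 0, 0], 0],
  [[0, 0, 0], 0],
  [[0, 0, 0], 0],
], claw=1)

```text
clock: 41.05
eef_pos: [442.8, -163.7, 40.4]
tool_rot: [-3.139, -0.002, 1.562]
force: [0.7, -0.4, 0.5]
width: 85.6
```

Emit:
move_arm([
  [[0, 0, -0.02], 0],
  [[0, 0, -0.06], 0],
  [[0, 0, -0.11], 0],
  [[0, 0, -0.16], 0],
  [[0, 0, -0.2], 0],
])

```text
clock: 41.68
eef_pos: [443.4, -164.1, 241.6]
tool_rot: [-3.139, -0.002, 1.562]
force: [0.8, 0.1, -0.1]
width: 85.2
```

Emit:
move_arm([
  [[0, 0.02, -0.02], 0],
  [[-0.06, 0.02, -0.02], 0],
  [[-0.12, 0, -0.02], 0],
  [[-0.17, -0.03, -0.02], 0],
  [[-0.22, -0.06, -0.02], 0],
])

```text
clock: 42.3
eef_pos: [380.5, -384.9, 260.2]
tool_rot: [-3.137, -0.003, 1.563]
force: [0.5, -0.4, 0.3]
width: 85.5
```

Emit:
move_arm([
  [[-0.05, -0.02, 0], 0],
  [[-0.1, -0.04, 0], 0],
  [[-0.15, -0.06, 0], 0],
  [[-0.2, -0.08, 0], 0],
  [[-0.25, -0.1, 0], 0],
])

```text
clock: 42.92
eef_pos: [278.0, -635.3, 258.5]
tool_rot: [-3.137, -0.005, 1.563]
force: [1.0, -1.3, 0.8]
width: 85.6
```

Run:
```python
from h import *
plan((440,-400,200),1.571)
a=get_image('scene');b=get_image('top');cv2.imwrite('pics/sF.png',a);cv2.imwrite('pics/tF.png',b)
# cup rims (bright, low sat) -> centre at z=51, coaster fitted by circle/hull of black+cup
C=[(532,-425.5),(645.4,-19.2),(590,-168.4),(439.6,-161.6),(594,-317.5)]
for n,im in(("top",b),("scene",a)):
    hsv=cv2.cvtColor(im,cv2.COLOR_BGR2HSV)
    w=((hsv[...,1]<70)&(hsv[...,2]>120)).astype(np.uint8); k=((im.max(axis=2)<135)&(hsv[...,1]<110)).astype(np.uint8)
    for P in C:
        u=proj(n,(*P,40)).astype(int); x0,y0=u-30
        x0=max(x0,0);y0=max(y0,0)
        cs=cv2.findContours(w[y0:y0+60,x0:x0+60].copy(),0,1)[0]; cs=[c for c in cs if cv2.contourArea(c)>80]
        if cs:
            c=min(cs,key=lambda c:np.hypot(*(cen(c)+[x0,y0]-u))); q=c.reshape(-1,2)+[x0,y0]
            print(n,P,"white bbox",cv2.boundingRect(c),"cen@30",plane(n,cen(c)+[x0,y0],34).round(1)[:2],cv2.contourArea(c))
        kk=np.argwhere(k[y0:y0+70,x0:x0+60])[:,::-1]+[x0,y0]
        if len(kk)>60:
            W=np.array([plane(n,p,6)[:2] for p in kk]); W=W[np.hypot(*(W-P).T)<60]
            h=cv2.convexHull(W.astype(np.float32)); print("   coaster circle",[np.round(v,1) for v in cv2.minEnclosingCircle(h)])
A=lambda im,x,y,w,h:cv2.resize(im[y:y+h,x:x+w],(400,400),interpolation=cv2.INTER_CUBIC)
cv2.imwrite("pics/gF.png",np.hstack([A(a,170,150,170,170),A(b,215,165,170,170)]))
```

```text
t42.92 pos [ 278.  -635.3  258.5] rot [-3.137 -0.005  1.563] F [ 1.  -1.3  0.8] w 85.6 -> shift [0.2362 0.1605 0.0588] turn -0.008 q7 1.37
top (532, -425.5) white bbox (21, 19, 21, 21) cen@30 [ 536.3 -428.9] 319.5
   coaster circle [array([ 530.8, -425.7]), np.float64(44.4)]
top (645.4, -19.2) white bbox (20, 20, 21, 20) cen@30 [650.9 -18.4] 305.5
   coaster circle [array([643.6, -19.9]), np.float64(43.8)]
top (590, -168.4) white bbox (21, 19, 21, 21) cen@30 [ 594.8 -169.5] 314.5
   coaster circle [array([ 587.9, -168.4]), np.float64(44.3)]
top (439.6, -161.6) white bbox (21, 18, 22, 21) cen@30 [ 447.8 -164.2] 341.5
   coaster circle [array([ 437.5, -162.8]), np.float64(44.0)]
top (594, -317.5) white bbox (21, 20, 21, 20) cen@30 [ 598.  -319.3] 303.5
   coaster circle [array([ 588.7, -311.3]), np.float64(44.3)]
scene (532, -425.5) white bbox (19, 21, 22, 23) cen@30 [ 529.9 -431.7] 336.0
   coaster circle [array([ 534.3, -422.8]), np.float64(42.7)]
scene (645.4, -19.2) white bbox (17, 17, 27, 28) cen@30 [642.  -22.6] 519.0
   coaster circle [array([646.4, -18.8]), np.float64(42.3)]
scene (590, -168.4) white bbox (18, 19, 25, 25) cen@30 [ 586.5 -173.5] 431.5
   coaster circle [array([ 591. , -168.2]), np.float64(42.0)]
scene (439.6, -161.6) white bbox (17, 17, 23, 28) cen@30 [ 430.9 -172.6] 453.5Traceback (most recent call last):
  File "<stdin>", line 18, in <module>
  File "h.py", line 8, in plane
    o,d=ray(n,p); return o+d*(z-o[2])/d[2]
        ~~~^^^^^
  File "h.py", line 6, in ray
    f,cx,cy,T=K(n); d=T[:3,:3]@np.array([(p[0]-cx)/f,(p[1]-cy)/f,1]); return T[:3,3],d/np.linalg.norm(d)
              ~^^^
  File "h.py", line 4, in K
    c=camera_model(n); return 210/np.tan(np.radians(c["fov_y"]/2)),c["cx"],c["cy"],np.array(c["pose"])
ValueError: time passes only in moves, steps and waits
```

The last placing bottomed out about 7 mm high with 67 N, so two cups may have come off nested. I'll use the last picture to look.

```bash
sed -i 's/^def K(n):/from functools import lru_cache\n@lru_cache\ndef K(n):/' h.py
python3 - <<'E'
import cv2,numpy as np
a=cv2.imread('pics/sF.png');b=cv2.imread('pics/tF.png')
A=lambda im,x,y,w,h:cv2.resize(im[y:y+h,x:x+w],(400,400),interpolation=cv2.INTER_CUBIC)
B=lambda im,x,y,w,h:cv2.resize(im[y:y+h,x:x+w],(400,200),interpolation=cv2.INTER_CUBIC)
cv2.imwrite("pics/gF.png",np.vstack([np.hstack([A(a,180,155,120,120)[:400],np.vstack([B(a,255,160,80,40),B(b,250,170,160,80)])]),np.hstack([B(a,430,250,100,50),B(b,75,200,100,50)])]))
E
```

```text
(no output)
```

View pics/gF.png

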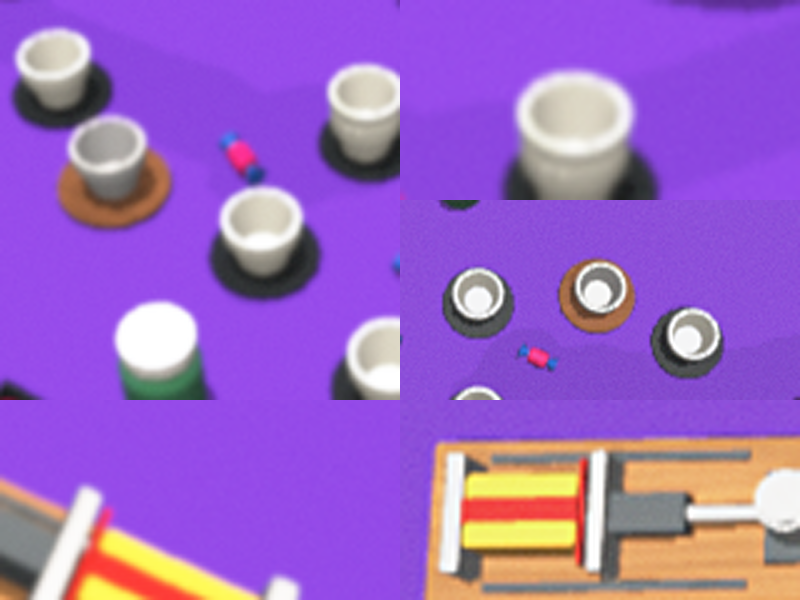

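The picture (16, the last) shows a doubled band at coaster 3 and only the bare steel cup in the dock. The fifth cup came up with the fourth. I'll go back, grip the upper cup high on its own band, and pull it off the lower one.

Emit:
move_arm([
  [[0.05, 0.02, 0], 0],
  [[0.1, 0.04, 0], 0],
  [[0.15, 0.06, 0], 0],
  [[0.2, 0.08, 0], 0],
  [[0.25, 0.1, 0], 0],
])

```text
clock: 43.65
eef_pos: [376.8, -388.0, 256.2]
tool_rot: [-3.131, -0.001, 1.556]
force: [1.0, -0.6, 0.6]
width: 85.6
```

Emit:
move_arm([
  [[0.05, 0.015, 0], 0],
  [[0.1, 0.03, 0], 0],
  [[0.15, 0.045, 0], 0],
  [[0.2, 0.055, 0.02], 0],
  [[0.22, 0.062, 0.08], 0],
])

```text
clock: 44.28
eef_pos: [444.0, -165.5, 177.3]
tool_rot: [-3.137, -0.002, 1.563]
force: [1.5, 0.3, -0.8]
width: 85.4
```

Emit:
move_arm([
  [[0, 0, 0], 0],
  [[0, 0, 0], 0],
])

```text
clock: 44.52
eef_pos: [444.4, -166.7, 178.3]
tool_rot: [-3.137, -0.001, 1.562]
force: [-0.3, -0.7, 0.0]
width: 85.5
```

```bash
python3 -c "
from h import *
plan((442.8,-164,55),1.571)"
```

```text
t44.52 pos [ 444.4 -166.7  178.3] rot [-3.137e+00 -1.000e-03  1.562e+00] F [-0.3 -0.7  0. ] w 85.5 -> shift [ 0.0026 -0.0011  0.1233] turn -0.009 q7 0.66
```

Emit:
move_arm([
  [[0.0026, -0.001, 0.02], 0],
  [[0.0026, -0.001, 0.06], 0],
  [[0.0026, -0.001, 0.1], 0],
  [[0.0026, -0.001, 0.124], 0],
  [[0.0026, -0.001, 0.124], 0],
])

```text
clock: 45.15
eef_pos: [443.0, -165.9, 54.8]
tool_rot: [-3.138, 0.0, 1.559]
force: [0.3, -0.9, -0.1]
width: 85.3
```

Emit:
move_arm([
  [[0, 0, 0], 0],
  [[0, 0, 0], 0],
  [[0, 0, 0], 0],
  [[0, 0, 0], 0],
], claw=0)

```text
clock: 45.65
eef_pos: [444.3, -167.2, 57.4]
tool_rot: [3.141, 0.002, 1.558]
force: [-2.1, -0.9, 13.6]
width: 58.4
```

Emit:
move_arm([
  [[0, 0, -0.005], 0],
  [[0, 0, -0.01], 0],
  [[0, 0, -0.02], 0],
  [[0, 0, -0.035], 0],
  [[0, 0, -0.06], 0],
])

```text
clock: 46.28
eef_pos: [443.7, -166.8, 117.9]
tool_rot: [-3.141, 0.001, 1.558]
force: [-0.1, 0.8, -0.3]
width: 58.1
```

Emit:
move_arm([
  [[0, 0, -0.03], 0],
  [[0, 0, -0.06], 0],
  [[0, 0, -0.06], 0],
])

```text
clock: 46.65
eef_pos: [445.1, -167.2, 180.0]
tool_rot: [3.138, 0.002, 1.559]
force: [0.8, -0.0, -0.4]
width: 58.2
```

Run:
```python
from h import *
plan((594,-317.5,150),1.571)
a=get_image('scene');b=get_image('top');cv2.imwrite('pics/s20.png',a);cv2.imwrite('pics/t20.png',b)
for P in[(440,-162,6),(442,-164,51)]: print(P,proj("scene",P).round(1))
h=cv2.cvtColor(a,cv2.COLOR_BGR2HSV)
for n,im in(("sF",cv2.imread('pics/sF.png')),("s20",a)):
    h=cv2.cvtColor(im,cv2.COLOR_BGR2HSV); 
    w=((h[...,1]<70)&(h[...,2]>120)).astype(np.uint8)
    for y in range(140,206,3): print(n,y,"".join("#" if v else ("k" if im[y,265+i].max()<100 else ".") for i,v in enumerate(w[y,265:320])))
```

```text
t46.65 pos [ 445.1 -167.2  180. ] rot [3.138e+00 2.000e-03 1.559e+00] F [ 0.8 -0.  -0.4] w 58.2 -> shift [-0.1484  0.1507  0.0308] turn -0.012 q7 0.67
(440, -162, 6) [290.6 197.2]
(442, -164, 51) [290.  186.1]
sF 140 .......................................................
sF 143 .......................................................
sF 146 .......................................................
sF 149 .......................................................
sF 152 .......................................................
sF 155 .......................................................
sF 158 .......................................................
sF 161 .......................................................
sF 164 .......................................................
sF 167 .......................................................
sF 170 .......................................................
sF 173 .......................................................
sF 176 .................###############.......................
sF 179 ..............######################...................
sF 182 .
[... 1203 characters left out ...]
 173 .......................................................
s20 176 .......................................................
s20 179 .......................................................
s20 182 .......................................................
s20 185 .......................................................
s20 188 ....................kkkkkkkkkkkk.......................
s20 191 ...............kkkkkkkkkkkkkkkkkkkkkkk.................
s20 194 ............kkkkkkkkkkkkkkkkkkkkkkkkkkkkk..............
s20 197 ...........kkkkkkkkkkkkkkkkkkkkkkkkkkkkkkk.............
s20 200 ............kkkkkkkkkkkkkkkkkkkkkkkkkkkkk..............
s20 203 .............kkkkkkkkkkkkkkkkkkkkkkkkkkk...............
```

Both cups lifted together again. Nothing held the lower one down on the coaster, so I'll nest the pair back in the fixed steel cup, seat the lower one, and separate them there.

Emit:
move_arm([
  [[-0.035, 0.035, 0], 0],
  [[-0.075, 0.075, 0], 0],
  [[-0.115, 0.115, 0], 0],
  [[-0.151, 0.15, 0], 0],
  [[-0.151, 0.15, 0.02], 0],
])

```text
clock: 47.38
eef_pos: [593.6, -323.4, 156.8]
tool_rot: [3.14, 0.005, 1.557]
force: [-0.7, 0.5, -1.3]
width: 58.1
```

Emit:
move_arm([
  [[0, 0, 0], 0],
  [[0, 0, 0], 0],
  [[0, 0, 0], 0],
])

```text
clock: 47.75
eef_pos: [593.7, -323.1, 157.4]
tool_rot: [3.14, 0.005, 1.557]
force: [1.4, 0.4, -1.9]
width: 57.8
```

```bash
python3 -c "
from h import *
plan((593.7,-320.5,85),1.571)
a=get_image('scene');cv2.imwrite('pics/s21.png',a)
h=cv2.cvtColor(a,cv2.COLOR_BGR2HSV);w=(h[...,1]<70)&(h[...,2]>120)
for y in range(150,222,3): print(y,''.join('#' if w[y,x] else 'k' if a[y,x].max()<100 else '.' for x in range(170,250)))
print(proj('scene',(593.7,-317.5,8)),proj('scene',(593.7,-317.5,53)))"
```

```text
t47.75 pos [ 593.7 -323.1  157.4] rot [3.14  0.005 1.557] F [ 1.4  0.4 -1.9] w 57.8 -> shift [ 0.0029 -0.0001  0.0724] turn -0.014 q7 0.76
150 .....kkkk...kkkkkkkkkkkk...kkkk........kkkkkk...................................
153 .......kkkkkkkkkkkkkkkkkkkkkkk.........kkkkkkk..................................
156 .........kkkkkkkkkkkkk...kkkk...........kkkkkk..................................
159 ...........kkkkkkkkkkk...kkk..##############....................................
162 ............kkkkkkkkkkkkkkkk###################.................................
165 ................kkkkkkkkkkkk.###################................................
168 ................####kkkkkkk..###################................................
171 ...............######kkkkkkk..##################................................
174 ...............#########.kkk..###################...............................
177 ................################################................................
180 ................kk.############################.................................
183 ...............kkkkkk.
[... 434 characters left out ...]
######################...........................
201 ...............................######################...........................
204 ...............................####################.............................
207 ...................................############....kk.......k...................
210 .................................................kkkk...........................
213 .....................................kkk.......kkkkkk......kk...................
216 .......................................kkkkkkkkkkkk......kk..................###
219 .......................................kkkkkkkkkkkkkkkkkk...................####
[213.96459979 208.89343053] [211.98309486 197.65462933]
```

Emit:
move_arm([
  [[0.003, 0, 0.025], 0],
  [[0.003, 0, 0.045], 0],
  [[0.003, 0, 0.06], 0],
  [[0.003, 0, 0.07], 0],
  [[0.003, 0, 0.074], 0],
])

```text
clock: 48.42
eef_pos: [593.8, -320.5, 82.9]
tool_rot: [3.14, 0.005, 1.557]
force: [-0.7, -0.8, 0.0]
width: 57.9
```

Emit:
move_arm([
  [[0, 0, 0.002], 0],
  [[0, 0, 0.004], 0],
  [[0, 0, 0.006], 0],
])

```text
clock: 48.8
eef_pos: [593.7, -321.2, 78.2]
tool_rot: [3.14, 0.005, 1.557]
force: [-4.8, 0.7, 13.6]
width: 57.9
```

Emit:
move_arm([
  [[0, 0, 0], 0],
  [[0, 0, 0], 0],
  [[0, 0, 0], 0],
], claw=1)

```text
clock: 49.18
eef_pos: [593.9, -321.2, 78.3]
tool_rot: [3.139, 0.005, 1.557]
force: [0.4, -0.3, 0.6]
width: 85.7
```

Emit:
move_arm([
  [[0.002, 0, 0.005], 0],
  [[0.003, 0, 0.014], 0],
  [[0.003, 0, 0.021], 0],
  [[0.003, 0, 0.021], 0],
])

```text
clock: 49.68
eef_pos: [593.4, -317.9, 56.1]
tool_rot: [3.141, 0.005, 1.557]
force: [-0.1, -0.6, 1.1]
width: 85.5
```

Emit:
move_arm([
  [[0, 0, 0], 0],
  [[0, 0, 0], 0],
  [[0, 0, 0], 0],
  [[0, 0, 0], 0],
], claw=0)

```text
clock: 50.18
eef_pos: [592.7, -318.0, 56.6]
tool_rot: [-3.141, 0.004, 1.556]
force: [-3.8, 1.3, 5.5]
width: 59.8
```

Emit:
move_arm([
  [[0, 0, 0.001], 0],
  [[0, 0, 0.002], 0],
  [[0, 0, 0.0025], 0],
])

```text
clock: 50.55
eef_pos: [592.7, -318.0, 56.5]
tool_rot: [3.141, 0.004, 1.556]
force: [-6.6, 3.8, 19.2]
width: 60.3
```

Emit:
move_arm([
  [[0, 0, 0], 0],
  [[0, 0, 0], 0],
  [[0, 0, 0], 0],
], claw=1)

```text
clock: 50.92
eef_pos: [592.9, -318.0, 56.2]
tool_rot: [3.141, 0.004, 1.557]
force: [0.8, -0.0, 0.3]
width: 85.4
```

Emit:
move_arm([
  [[0, 0.0005, -0.01], 0],
  [[0, 0.0005, -0.019], 0],
  [[0, 0.0005, -0.019], 0],
  [[0, 0.0005, -0.019], 0],
])

```text
clock: 51.42
eef_pos: [593.4, -317.8, 75.3]
tool_rot: [3.141, 0.004, 1.557]
force: [-0.3, -0.2, -0.6]
width: 85.5
```

Emit:
move_arm([
  [[0, 0, 0], 0],
  [[0, 0, 0], 0],
  [[0, 0, 0], 0],
  [[0, 0, 0], 0],
], claw=0)

```text
clock: 51.92
eef_pos: [592.8, -317.7, 75.9]
tool_rot: [-3.141, 0.003, 1.556]
force: [-2.8, 1.4, 6.5]
width: 58.6
```

Emit:
move_arm([
  [[0, 0, -0.012], 0],
  [[0, 0, -0.035], 0],
  [[0, 0, -0.06], 0],
  [[0, 0, -0.085], 0],
  [[0, 0, -0.085], 0],
])

```text
clock: 52.55
eef_pos: [594.0, -318.4, 163.2]
tool_rot: [3.138, 0.005, 1.556]
force: [-0.9, 0.1, -0.8]
width: 58.5
```

```bash
python3 -c "
from h import *
plan((593.7,-318,85),1.571)
a=get_image('scene');cv2.imwrite('pics/s22.png',a)
h=cv2.cvtColor(a,cv2.COLOR_BGR2HSV);w=(h[...,1]<70)&(h[...,2]>120)
for y in range(150,222,3): print(y,''.join('#' if w[y,x] else 'k' if a[y,x].max()<100 else '.' for x in range(170,250)))
"
```

```text
t52.55 pos [ 594.  -318.4  163.2] rot [3.138 0.005 1.556] F [-0.9  0.1 -0.8] w 58.5 -> shift [ 0.0008 -0.0006  0.0782] turn -0.015 q7 0.75
150 ......kkkkkkkkkkkkkkkkkkk...kkkk........kkkkkkk.................................
153 .........kkkkkkkkkkkkkkkkkkkkkk..........kkkkkk.................................
156 ...........kkkkkkkkkkk....kkk############..kkkk.................................
159 ............kkkkkkkkkkkkkkkkk##################.................................
162 ..............kkkkkkkkkkkkkkk##################.................................
165 ....................kkkkkkkk..##################................................
168 ................#####.kkkkkk..##################................................
171 ...............#######.kkkkkk..#################................................
174 ...............###########...###################................................
177 ................###############################.................................
180 ................kk.###########################..................................
183 ...............kkkkkkk
[... 378 characters left out ...]
....................
198 ...............................######################...........................
201 ...............................######################...........................
204 ...............................###################..............................
207 ..................................##############...k............................
210 ................................................kkkk............................
213 .....................................kkk.......kkkkkk......kk...................
216 .......................................kkkkkkkkkkkk......kk..................###
219 ........................................kkkkkkkkkkkkkkkkk...................####
```

The silhouette shows both cups still in hand, so the joint between them is the tighter one. I'll lower them partly into the fixed steel cup and rock sideways so its rim works the lower cup loose.

Emit:
move_arm([
  [[0.0005, 0, 0.02], 0],
  [[0.0005, 0, 0.045], 0],
  [[0.0005, 0, 0.065], 0],
  [[0.0005, 0, 0.077], 0],
  [[0.0005, 0, 0.077], 0],
])

```text
clock: 53.22
eef_pos: [592.5, -317.0, 83.3]
tool_rot: [-3.141, 0.003, 1.556]
force: [-0.6, -0.5, -0.6]
width: 58.5
```

Emit:
move_arm([
  [[0, 0.004, 0], 0],
  [[0, 0.007, 0], 0],
  [[0, 0, 0], 0],
  [[0, -0.007, 0], 0],
  [[0, 0, 0], 0],
])

```text
clock: 53.85
eef_pos: [593.3, -317.3, 84.3]
tool_rot: [3.141, 0.003, 1.556]
force: [-0.3, -0.5, -0.4]
width: 58.6
```

Emit:
move_arm([
  [[0.004, 0, 0], 0],
  [[0.007, 0, 0], 0],
  [[0, 0, 0], 0],
  [[-0.007, 0, 0], 0],
  [[0, 0, 0], 0],
])

```text
clock: 54.48
eef_pos: [592.8, -317.3, 83.9]
tool_rot: [3.141, 0.002, 1.555]
force: [-0.4, -0.1, -1.2]
width: 58.4
```

```bash
cat >> h.py <<'E'
def sil():
    a=get_image('scene'); h=cv2.cvtColor(a,cv2.COLOR_BGR2HSV);w=(h[...,1]<70)&(h[...,2]>120)
    for y in range(150,222,3): print(y,''.join('#' if w[y,x] else 'k' if a[y,x].max()<100 else '.' for x in range(182,236)))
E
python3 -c "
from h import *
plan((593.7,-318,86),1.571);sil()"
```

```text
t54.48 pos [ 592.8 -317.3   83.9] rot [3.141e+00 2.000e-03 1.555e+00] F [-0.4 -0.1 -1.2] w 58.4 -> shift [-0.0006  0.0009 -0.0021] turn -0.016 q7 0.79
150 ....kkkkkkkkkkkkkkkkkkkkkkkkkkkkkkkkkkkkkkkk..........
153 .......kkkkkkkkkkkkkkkkkkkkkkkkkkkkkkkkkkkkk..........
156 .........kkkkkkkkkkkkkkkkkkkkkkkkkkkkkkkkkkk..........
159 ...........kkkkkkkkkkkkkkkkkkkkkkkkkkk...kkk..........
162 ...........kkkkkkkkkkkkkkkkkkkkkkkkkkkkkkkkk..........
165 ............kkkkkkkkkkkkkkkkkkkkkkkkkkkkkk............
168 .....########.kkkkkkkkkkkkkkkkkkkkkkkkkk..............
171 ....#######kkkkkkkkkkkkkkkk.....kkkkkkk...............
174 ...k.###.kkkkkkkkk.##.kkkkk......kkkkkk...............
177 ....kkkkkkkkkkkkkkkkkkkkkkkkk....kkkkkk...............
180 ....kkkkkkkkkkkkk.kkkkk#############.kk...............
183 ...kkkkkkkkkkkkkkkkkkk#################...............
186 ...kkkkkkkkkkkkkkkkkkk##################..............
189 .....kkkkkkkkkkkkkkkkk.#################..............
192 ..........kkkkkkkkkkkk.#################..............
195 ..................kkkk..################..............
198 ...................######################.............
201 ...................#####################..............
204 ....................##################................
207 ......................##############...k..............
210 ....................................kkkkk.............
213 .........................kk........kkkkkk......kk.....
216 ...........................kkkkkkkkkkkk......kk.......
219 ..........................kkkkkkkkkkkkkkkkkk..........
```

Lift and see whether the lower cup stayed.

Emit:
move_arm([
  [[0, 0, -0.012], 0],
  [[0, 0, -0.035], 0],
  [[0, 0, -0.06], 0],
  [[0, 0, -0.079], 0],
  [[0, 0, -0.079], 0],
])

```text
clock: 55.15
eef_pos: [594.0, -316.2, 164.7]
tool_rot: [3.138, 0.003, 1.557]
force: [0.3, -0.1, -1.9]
width: 58.2
```

```bash
python3 -c "
from h import *
plan((593.7,-318,75.9),1.571);sil()"
```

```text
t55.15 pos [ 594.  -316.2  164.7] rot [3.138e+00 3.000e-03 1.557e+00] F [ 0.3 -0.1 -1.9] w 58.2 -> shift [-0.0015 -0.0005  0.0888] turn -0.014 q7 0.75
150 kkkkkkkkkkkkkk...kkk.........kkkkkk...................
153 kkkkkkkkkkkkkkkkkkkk.........kkkkkkk..................
156 kkkkkkkkkkk....kkk#############.kkkk..................
159 .kkkkkkkkkkkkkkkk.##################..................
162 ..kkkkkkkkkkkkkkk.##################..................
165 .........kkkkkkkk.##################..................
168 .....#####kkkkkkk..##################.................
171 ...########kkkkkk..##################.................
174 ...############..####################.................
177 ....###############################...................
180 ....kk.###########################....................
183 ...kkkkkkk#######################.....................
186 ...kkkkkkkkk...#..kkkkk..#####........................
189 .....kkkkkkkkkkkkkkkkkkkkk............................
192 ...........kkkkkkkkk.################.................
195 ....................####################..............
198 ...................######################.............
201 ...................######################.............
204 ....................##################................
207 ......................#############....kk.............
210 ....................................kkkkk.............
213 .........................kk........kkkkkk......kk.....
216 ............................kkkkkkkkkkk......kk.......
219 .............................kkkkkkkkkkkkkkkk.........
```

```bash
python3 -c "
from h import *
for z in(8,53,114.8,132.8,160,178): print(z,proj('scene',(594,-317,z)).round(1), proj('scene',(594+19.5*.84,-317+19.5*.54,z)).round(1))
a=cv2.imread('pics/sF.png');h=cv2.cvtColor(a,cv2.COLOR_BGR2HSV)
b=get_image('scene');g=cv2.cvtColor(b,cv2.COLOR_BGR2HSV)
for y in range(156,212,3): print(y,'held/dock V',[int(v) for v in g[y,200:222:3,2]],'S',[int(v) for v in g[y,200:222:3,1]])
print('bare dock');
for y in range(189,212,3): print(y,[int(v) for v in h[y,200:222:3,2]],'S',[int(v) for v in h[y,200:222:3,1]])"
```

```text
8 [214. 209.] [213.3 214.3]
53 [212.1 197.8] [211.3 203.1]
114.8 [209.1 181.2] [208.3 186.5]
132.8 [208.2 176.1] [207.4 181.4]
160 [206.8 168.1] [205.9 173.4]
178 [205.9 162.7] [205. 168.]
156 held/dock V [126, 231, 219, 213, 121, 47, 120, 233] S [89, 76, 58, 51, 15, 16, 79, 172]
159 held/dock V [124, 190, 187, 187, 179, 166, 151, 234] S [16, 24, 26, 27, 27, 26, 83, 172]
162 held/dock V [141, 188, 186, 186, 180, 165, 215, 235] S [25, 28, 27, 27, 28, 28, 71, 171]
165 held/dock V [120, 184, 185, 187, 179, 174, 186, 235] S [17, 28, 29, 29, 27, 29, 42, 170]
168 held/dock V [107, 171, 185, 188, 185, 193, 143, 233] S [2, 27, 29, 28, 26, 29, 34, 169]
171 held/dock V [104, 170, 193, 188, 168, 149, 154, 233] S [0, 29, 29, 27, 27, 29, 13, 167]
174 held/dock V [120, 155, 167, 164, 169, 173, 138, 232] S [6, 28, 27, 28, 29, 28, 18, 168]
177 held/dock V [167, 180, 183, 181, 168, 148, 191, 235] S [29, 28, 29, 27, 27, 26, 116, 170]
180 held/dock V [148, 158, 161, 159, 151, 128, 218, 234] S [28, 29, 27, 29, 29, 26, 156, 173]
183 held/dock V [132, 131, 139, 138, 134, 126, 230, 235] S [27, 29, 26, 28, 
[... 784 characters left out ...]
4, 115, 111, 99, 93] S [153, 148, 67, 9, 13, 9, 15, 107]
bare dock
189 [38, 45, 62, 151, 235, 232, 225, 224] S [20, 28, 21, 91, 112, 115, 159, 172]
192 [72, 133, 190, 194, 177, 191, 219, 231] S [103, 58, 19, 11, 10, 9, 27, 95]
195 [230, 220, 151, 164, 170, 175, 173, 228] S [153, 24, 10, 12, 9, 10, 12, 8]
198 [239, 158, 148, 161, 170, 173, 170, 219] S [91, 8, 10, 10, 11, 12, 9, 9]
201 [231, 196, 145, 156, 169, 176, 187, 219] S [102, 9, 11, 10, 11, 12, 10, 10]
204 [159, 190, 210, 201, 234, 233, 208, 119] S [93, 17, 11, 10, 7, 7, 11, 17]
207 [173, 155, 142, 164, 164, 140, 116, 99] S [147, 105, 16, 12, 11, 11, 11, 64]
210 [169, 156, 101, 112, 114, 110, 98, 95] S [149, 149, 66, 9, 11, 7, 13, 105]
```

The dock is still bare: steel saturation is about 10 there, against 28 for ceramic, and both cups are held. I'll rock harder and watch the forces.

Emit:
move_arm([
  [[-0.0015, 0, 0.02], 0],
  [[-0.0015, 0, 0.045], 0],
  [[-0.0015, 0, 0.065], 0],
  [[-0.0015, 0, 0.077], 0],
  [[-0.0015, 0, 0.077], 0],
])

```text
clock: 55.88
eef_pos: [592.1, -316.5, 84.0]
tool_rot: [-3.139, 0.0, 1.557]
force: [0.5, 0.6, -1.0]
width: 57.9
```

Emit:
move_arm([
  [[0, 0.004, 0], 0],
  [[0, 0.008, 0], 0],
  [[0, 0.008, 0], 0],
])

```text
clock: 56.25
eef_pos: [595.5, -317.8, 84.4]
tool_rot: [-3.131, -0.0, 1.555]
force: [-9.2, -0.4, 3.8]
width: 58.5
```

Emit:
move_arm([
  [[0, -0.006, 0], 0],
  [[0, -0.012, 0], 0],
  [[0, -0.014, 0], 0],
])

```text
clock: 56.62
eef_pos: [589.3, -317.6, 86.9]
tool_rot: [3.137, 0.003, 1.557]
force: [12.3, -0.5, -2.9]
width: 58.0
```

```bash
python3 -c "
from h import *
plan((593.7,-318,88),1.571)"
```

```text
t56.62 pos [ 589.3 -317.6   86.9] rot [3.137e+00 3.000e-03 1.557e+00] F [12.3 -0.5 -2.9] w 58.0 -> shift [-0.0004  0.0044 -0.0011] turn -0.014 q7 0.8
```

Emit:
move_arm([
  [[0, 0.01, 0], 0],
  [[0, 0.02, 0], 0],
  [[0, 0.024, 0], 0],
])

```text
clock: 57.0
eef_pos: [597.4, -318.1, 87.3]
tool_rot: [-3.117, -0.005, 1.553]
force: [-36.0, 5.8, 29.8]
width: 58.3
```

Emit:
move_arm([
  [[0, -0.01, 0], 0],
  [[0, -0.02, 0], 0],
  [[0, -0.026, 0], 0],
])

```text
clock: 57.38
eef_pos: [587.0, -317.6, 91.8]
tool_rot: [3.137, 0.002, 1.557]
force: [27.9, -0.3, -4.1]
width: 58.5
```

Emit:
move_arm([
  [[0, 0.01, 0], 0],
  [[0, 0.02, 0], 0],
  [[0, 0.026, 0], 0],
])

```text
clock: 57.75
eef_pos: [598.9, -318.3, 92.2]
tool_rot: [-3.119, -0.004, 1.554]
force: [-34.1, 5.2, 27.9]
width: 58.3
```

```bash
python3 -c "
from h import *
plan((593.7,-318,100),1.571)"
```

```text
t57.75 pos [ 598.9 -318.3   92.2] rot [-3.119 -0.004  1.554] F [-34.1   5.2  27.9] w 58.3 -> shift [ 0.0003 -0.0054 -0.0077] turn -0.017 q7 0.77
```

Emit:
move_arm([
  [[0, -0.005, 0], 0],
  [[0, -0.005, -0.02], 0],
  [[0, -0.005, -0.05], 0],
  [[0, -0.005, -0.075], 0],
  [[0, -0.005, -0.075], 0],
])

```text
clock: 58.38
eef_pos: [598.7, -319.5, 171.1]
tool_rot: [-3.127, -0.001, 1.555]
force: [-0.7, 0.9, -0.6]
width: 58.3
```

```bash
cat >> h.py <<'E'
def who():
    g=cv2.cvtColor(get_image('scene'),cv2.COLOR_BGR2HSV)
    for y in(176,180,184,188,192,196,200,204,208): print(y,'V',[int(v) for v in g[y,200:224:3,2]],'S',[int(v) for v in g[y,200:224:3,1]])
E
python3 -c "
from h import *
plan((593.7,-318,76),1.571);who()"
```

```text
t58.38 pos [ 598.7 -319.5  171.1] rot [-3.127e+00 -1.000e-03  1.555e+00] F [-0.7  0.9 -0.6] w 58.3 -> shift [ 0.0014 -0.0036  0.0952] turn -0.016 q7 0.74
176 V [136, 138, 135, 130, 137, 234, 235, 235] S [28, 28, 26, 29, 60, 171, 174, 173]
180 V [143, 127, 109, 88, 82, 231, 235, 236] S [27, 28, 26, 20, 78, 173, 171, 172]
184 V [130, 90, 47, 93, 132, 236, 235, 235] S [27, 25, 0, 3, 46, 139, 167, 173]
188 V [48, 172, 217, 217, 217, 222, 198, 229] S [5, 4, 13, 24, 26, 18, 17, 120]
192 V [217, 185, 195, 208, 211, 185, 170, 194] S [1, 21, 26, 27, 29, 30, 26, 18]
196 V [243, 178, 190, 201, 199, 183, 180, 173] S [18, 26, 28, 28, 28, 29, 27, 22]
200 V [222, 177, 188, 191, 202, 186, 159, 134] S [132, 26, 27, 27, 29, 29, 30, 23]
204 V [161, 150, 159, 163, 161, 156, 141, 110] S [97, 22, 21, 23, 22, 21, 14, 21]
208 V [173, 159, 120, 129, 128, 123, 108, 94] S [147, 133, 23, 14, 10, 10, 9, 79]
```

The dock now shows ceramic colour at rows 188–200, so the fifth cup has come free into the steel cup. I'll take the held cup to coaster 3.

Emit:
move_arm([
  [[0.04, -0.04, 0], 0],
  [[0.08, -0.08, 0], 0],
  [[0.12, -0.12, 0], 0],
  [[0.157, -0.158, 0.02], 0],
  [[0.157, -0.158, 0.075], 0],
])

```text
clock: 59.05
eef_pos: [440.0, -155.4, 98.4]
tool_rot: [-3.126, -0.004, 1.559]
force: [1.6, -0.1, 0.2]
width: 58.1
```

Emit:
move_arm([
  [[0, 0, 0], 0],
  [[0, 0, 0], 0],
])

```text
clock: 59.3
eef_pos: [440.9, -155.9, 99.2]
tool_rot: [-3.127, -0.004, 1.559]
force: [0.2, 0.4, 0.1]
width: 58.2
```

```bash
python3 -c "
from h import *
coast();plan((439.6,-161.6,42),1.571)
g=cv2.cvtColor(get_image('scene'),cv2.COLOR_BGR2HSV);w=(g[...,1]<70)&(g[...,2]>120)
for y in range(160,212,2): print(y,''.join('#' if w[y,x] else '.' for x in range(185,240)),'  ',''.join('#' if w[y,x] else '.' for x in range(265,320)))"
```

```text
top [ 432.3 -154.7] 554.0
top [ 515.3 -414.7] 228.0
top [625.4 -24. ] 231.0
scene [659.7 -10.7] 381.5
scene [ 601.8 -159. ] 314.0
scene [ 439.6 -161.9] 474.0
scene [ 539.9 -419.2] 215.0
t59.40 pos [ 441.6 -156.4   99.9] rot [-3.129e+00 -3.000e-03  1.559e+00] F [ 0.5 -0.7 -0.1] w 58.1 -> shift [-0.0054 -0.0013  0.058 ] turn -0.012 q7 0.75
160 .......................................................    .......................................................
162 .......................................................    .......................................................
164 ........########.......................................    ......................##....#####......................
166 ....################...................................    .....................##....##########..................
168 ..####################.................................    ..........................############.................
170 ######################.................................    ..........................#############................
172 ######################....................
[... 1633 characters left out ...]
.......#######################................    .......................................................
202 .................####################..................    .......................................................
204 .................##################....................    .......................................................
206 ...................##############......................    .......................................................
208 ....................###########........................    .......................................................
210 .......................................................    .......................................................
```

Emit:
move_arm([
  [[-0.005, -0.0015, 0.02], 0],
  [[-0.005, -0.0015, 0.04], 0],
  [[-0.005, -0.0015, 0.053], 0],
  [[-0.005, -0.0015, 0.057], 0],
  [[-0.005, -0.0015, 0.057], 0],
])

```text
clock: 60.08
eef_pos: [439.5, -161.3, 43.2]
tool_rot: [-3.13, -0.003, 1.559]
force: [-0.1, -0.2, -0.6]
width: 58.3
```

Emit:
move_arm([
  [[0, 0, 0.001], 0],
  [[0, 0, 0.002], 0],
  [[0, 0, 0.003], 0],
])

```text
clock: 60.45
eef_pos: [439.7, -161.3, 40.4]
tool_rot: [-3.13, -0.003, 1.559]
force: [0.6, 0.3, -1.1]
width: 58.1
```

```bash
python3 -c "
from h import *
plan((439.6,-161.6,39),1.571)
g=cv2.cvtColor(get_image('scene'),cv2.COLOR_BGR2HSV);w=(g[...,1]<70)&(g[...,2]>120)
for y in range(170,212,2): print(y,''.join('#' if w[y,x] else '.' for x in range(265,320)))"
```

```text
t60.45 pos [ 439.7 -161.3   40.4] rot [-3.130e+00 -3.000e-03  1.559e+00] F [ 0.6  0.3 -1.1] w 58.1 -> shift [-0.0004 -0.0001  0.0014] turn -0.012 q7 0.82
170 ................###....................................
172 ..............####.....................................
174 ............####.......................................
176 .......................................................
178 ............................#..........................
180 ...................###....#######......................
182 ....................##...###########...................
184 .........................###########...................
186 ........................#############..................
188 ........................##############.................
190 ........................#############..................
192 .......................#############...................
194 .......................###########.....................
196 .......................##########......................
198 .....................###########.......................
200 .......................#######.........................
202 .......................................................
204 .......................................................
206 .......................................................
208 .......................................................
210 .......................................................
```

Emit:
move_arm([
  [[0, 0, 0.001], 0],
  [[0, 0, 0.0015], 0],
  [[0, 0, 0.0015], 0],
])

```text
clock: 60.88
eef_pos: [439.5, -161.2, 38.7]
tool_rot: [-3.13, -0.003, 1.559]
force: [-0.4, 0.0, -0.7]
width: 58.1
```

Emit:
move_arm([
  [[0, 0, 0.0007], 0],
  [[0, 0, 0.001], 0],
])

```text
clock: 61.12
eef_pos: [439.5, -161.2, 38.1]
tool_rot: [-3.13, -0.003, 1.559]
force: [-1.2, 1.2, 9.6]
width: 58.3
```

Contact came at the expected height, so I'll release, lift and go back over the dock.

Emit:
move_arm([
  [[0, 0, 0], 0],
  [[0, 0, 0], 0],
  [[0, 0, 0], 0],
], claw=1)

```text
clock: 61.5
eef_pos: [439.5, -161.1, 38.0]
tool_rot: [-3.13, -0.003, 1.559]
force: [0.1, -0.6, 0.9]
width: 85.1
```

Emit:
move_arm([
  [[0, 0, -0.02], 0],
  [[0, 0, -0.06], 0],
  [[0, 0, -0.11], 0],
  [[0, 0, -0.15], 0],
  [[0, 0, -0.15], 0],
])

```text
clock: 62.12
eef_pos: [443.1, -162.4, 190.5]
tool_rot: [-3.136, -0.002, 1.559]
force: [0.5, 0.1, -0.2]
width: 85.5
```

Run:
```python
from h import *
plan((594,-317.5,130),1.571)
a=get_image('scene');b=get_image('top');cv2.imwrite('pics/s30.png',a);cv2.imwrite('pics/t30.png',b)
g=cv2.cvtColor(a,cv2.COLOR_BGR2HSV);w=(g[...,1]<70)&(g[...,2]>120)
for y in range(170,212,2): print(y,''.join('#' if w[y,x] else '.' for x in range(185,240)),'  ',''.join('#' if w[y,x] else '.' for x in range(265,320)))
for P in [(594,-317.5,26),(594,-317.5,71),(439.6,-161.6,6),(439.6,-161.6,51)]: print(P,proj('scene',P).round(1))
# bright rim ellipse of dock cup
v=(g[185:203,195:225,2]); print(v[::2,::2])
```

```text
t62.12 pos [ 443.1 -162.4  190.5] rot [-3.136e+00 -2.000e-03  1.559e+00] F [ 0.5  0.1 -0.2] w 85.5 -> shift [-0.1535  0.1531  0.0593] turn -0.012 q7 0.67
170 ######################.................................    .......................................................
172 ######################.................................    .......................................................
174 ######################.................................    .......................................................
176 .####################..................................    .......................................................
178 ..##################...................................    .......................................................
180 ....###############....................................    ...................#############.......................
182 ......############.....................................    .................##################....................
184 ........#########..........#...........................    ................####################..............
[... 1551 characters left out ...]
.
(594, -317.5, 26) [213.1 204.5]
(594, -317.5, 71) [211.1 193. ]
(439.6, -161.6, 6) [290.8 197.2]
(439.6, -161.6, 51) [291.2 186. ]
[[131 136 128 110  70  78 124 165 176 218 243 243 237 235 235]
 [ 82  91  76  59 123 213 217 226 222 222 236 243 247 239 235]
 [ 39  38  46 135 207 203 199 211 218 220 221 225 239 249 236]
 [ 53  52 106 225 200 190 199 210 217 220 221 219 223 249 240]
 [123 124 191 234 181 189 198 207 216 219 221 218 218 246 236]
 [225 225 240 239 177 185 196 205 215 219 221 219 232 239 221]
 [235 235 234 243 210 182 193 205 213 221 223 231 244 193 187]
 [235 235 232 217 241 235 222 225 243 249 246 236 196 141 136]
 [235 235 232 188 188 222 231 239 245 240 218 174 149 133 132]]
```

Coaster 3 holds one upright cup. The dock cup may be cocked, so I'll grip its band and press it home gently.

Emit:
move_arm([
  [[-0.035, 0.035, 0], 0],
  [[-0.075, 0.075, 0], 0],
  [[-0.115, 0.115, 0], 0],
  [[-0.1535, 0.153, 0], 0],
  [[-0.1535, 0.153, 0.05], 0],
])

```text
clock: 62.85
eef_pos: [595.8, -322.2, 136.2]
tool_rot: [-3.138, 0.003, 1.557]
force: [-1.1, 0.9, -0.2]
width: 85.5
```

Emit:
move_arm([
  [[0, 0, 0], 0],
  [[0, 0, 0], 0],
])

```text
clock: 63.1
eef_pos: [595.5, -322.5, 136.1]
tool_rot: [-3.137, 0.003, 1.557]
force: [0.6, 0.6, 0.4]
width: 85.3
```

```bash
python3 -c "
from h import *
plan((594,-317.5,56),1.571)"
```

```text
t63.10 pos [ 595.5 -322.5  136.1] rot [-3.137e+00  3.000e-03  1.557e+00] F [0.6 0.6 0.4] w 85.3 -> shift [ 0.0052 -0.0012  0.0801] turn -0.014 q7 0.78
```

Emit:
move_arm([
  [[0.005, -0.001, 0.02], 0],
  [[0.005, -0.001, 0.045], 0],
  [[0.005, -0.001, 0.065], 0],
  [[0.005, -0.001, 0.08], 0],
  [[0.005, -0.001, 0.08], 0],
])

```text
clock: 63.72
eef_pos: [593.7, -317.4, 55.4]
tool_rot: [-3.136, 0.002, 1.557]
force: [-0.1, 0.4, 0.6]
width: 85.1
```

Emit:
move_arm([
  [[0, 0, 0], 0],
  [[0, 0, 0], 0],
  [[0, 0, 0], 0],
  [[0, 0, 0], 0],
], claw=0)

```text
clock: 64.22
eef_pos: [592.7, -317.8, 57.0]
tool_rot: [-3.135, 0.002, 1.556]
force: [-3.5, 1.3, 6.3]
width: 58.4
```

Emit:
move_arm([
  [[0, 0, 0.001], 0],
  [[0, 0, 0.0015], 0],
])

```text
clock: 64.47
eef_pos: [592.7, -317.8, 56.9]
tool_rot: [-3.135, 0.001, 1.556]
force: [-4.3, 3.0, 10.4]
width: 58.7
```

Emit:
move_arm([
  [[0, 0, 0], 0],
  [[0, 0, 0], 0],
  [[0, 0, 0], 0],
], claw=1)

```text
clock: 64.85
eef_pos: [592.9, -317.8, 56.8]
tool_rot: [-3.135, 0.002, 1.556]
force: [-0.2, 0.4, -0.7]
width: 85.7
```

Emit:
move_arm([
  [[0, 0, -0.02], 0],
  [[0, 0, -0.06], 0],
  [[0, 0, -0.11], 0],
  [[0, 0, -0.16], 0],
  [[0, 0, -0.2], 0],
])

```text
clock: 65.47
eef_pos: [594.4, -318.1, 260.7]
tool_rot: [-3.138, 0.003, 1.556]
force: [0.1, -0.3, 0.3]
width: 85.3
```

Emit:
move_arm([
  [[0.03, -0.05, 0], 0],
  [[0.04, -0.1, 0], 0],
  [[0.05, -0.15, 0], 0],
  [[0.05, -0.18, 0], 0],
  [[0.05, -0.18, 0], 0],
])

```text
clock: 66.1
eef_pos: [413.2, -265.8, 262.8]
tool_rot: [-3.14, 0.003, 1.553]
force: [0.5, -0.7, -0.0]
width: 85.2
```

Emit:
move_arm([
  [[-0.05, 0, 0], 0],
  [[-0.11, 0, 0], 0],
  [[-0.17, -0.03, 0], 0],
  [[-0.23, -0.06, 0], 0],
  [[-0.28, -0.1, 0], 0],
])

```text
clock: 66.72
eef_pos: [315.6, -538.2, 264.3]
tool_rot: [-3.141, 0.005, 1.555]
force: [0.9, 0.1, 1.0]
width: 85.6
```

Run:
```python
from h import *
plan((594,-317.5,130),1.571)
a=get_image('scene');b=get_image('top');cv2.imwrite('pics/s31.png',a);cv2.imwrite('pics/t31.png',b)
g=cv2.cvtColor(a,cv2.COLOR_BGR2HSV);w=(g[...,1]<70)&(g[...,2]>120)
for y in range(180,212,2): print(y,''.join('#' if w[y,x] else '.' for x in range(185,240)),[int(v) for v in g[y,204:220:3,1]])
C=[(532,-425.5,51),(645.4,-19.2,51),(590,-168.4,51),(439.6,-161.6,51),(594,-317.5,71)]
for n,im in(("top",b),("scene",a)):
    h=cv2.cvtColor(im,cv2.COLOR_BGR2HSV); w=((h[...,1]<70)&(h[...,2]>120)).astype(np.uint8); k=((im.max(axis=2)<135)&(h[...,1]<110))
    yy,xx=np.mgrid[:420,:560]; pts=np.c_[xx.ravel(),yy.ravel()]
    f,cx,cy,T=K(n); D=(T[:3,:3]@np.c_[(pts[:,0]-cx)/f,(pts[:,1]-cy)/f,np.ones(len(pts))].T).T
    W=lambda z:(T[:3,3]+D*((z-T[2,3])/D[:,2])[:,None])[:,:2]
    for P in C:
        R=W(P[2]); s=R[(np.hypot(*(R-P[:2]).T)<42)&(w.ravel()>0)]
        Q=W(6); q=Q[(np.hypot(*(Q-P[:2]).T)<55)&k.ravel()]
        out=[np.round(v,1) for v in cv2.minEnclosingCircle(q.astype(np.float32))] if len(q)>50 else None
        # rim far side: extreme away from camera in rim plane
        c=T[:2,3]-np.array(P[:2]); c/=np.linalg.norm(c); t=np.array([-c[1],c[0]])
        u=s@c; v=s@t; print(n,P,"rim far->centre",np.round(u.min()+30-np.dot(P[:2],c),1),"side mid",np.round((v.min()+v.max())/2-np.dot(P[:2],t),1),"width",np.round(np.ptp(v),1),"coaster",out)
for r in(214,218): print("now",r,b[r,117:126,1],b[r,117:126,2], "ref",cv2.imread('pics/top4.png')[r,117:126,1])
```

```text
t66.72 pos [ 315.6 -538.2  264.3] rot [-3.141  0.005  1.555] F [0.9 0.1 1. ] w 85.6 -> shift [0.2257 0.2749 0.1331] turn -0.016 q7 1.28
180 ....###############.................................... [28, 16, 21, 153, 174, 175]
182 ......############..................................... [24, 34, 11, 158, 172, 173]
184 ........#########..........#........................... [16, 14, 5, 99, 148, 173]
186 ............#.......##############..................... [2, 3, 8, 15, 18, 98]
188 .................###################................... [6, 17, 24, 24, 11, 11]
190 ...............#######################................. [21, 26, 28, 28, 26, 9]
192 ..............########################................. [27, 28, 27, 28, 28, 23]
194 ..............########################................. [28, 28, 28, 28, 27, 20]
196 ...............#######################................. [26, 28, 29, 28, 27, 6]
198 ...............#######################................. [9, 24, 24, 14, 10, 5]
200 ................#######################................ [5, 4, 2, 2, 7, 24]
202 ................###############
[... 1146 characters left out ...]
e -0.5 side mid -1.4 width 62.0 coaster [array([646.1, -19.1]), np.float64(42.2)]
scene (590, -168.4, 51) rim far->centre -0.8 side mid -1.5 width 62.0 coaster [array([ 591. , -168.2]), np.float64(42.0)]
scene (439.6, -161.6, 51) rim far->centre 1.7 side mid -0.5 width 61.2 coaster [array([ 440.3, -161.7]), np.float64(42.0)]
scene (594, -317.5, 71) rim far->centre -3.8 side mid -1.1 width 61.9 coaster [array([ 594.1, -316.7]), np.float64(47.9)]
now 214 [132 132 130 113 105 164 252 249 254] [122 120 137 176 157 163 248 248 252] ref [124 129 124 108 100 158 249 249 252]
now 218 [199 197 161  72  43 153 255 250 252] [224 227 233 229 120 161 252 250 253] ref [193 186 157  75  40 147 254 247 250]
```

```bash
python3 -c "
from cell import *
print(finish_job())"
```

```text
the job is handed in; nothing more can be done
None
```

I handed the job in at about 67 s. My last image checks showed everything in place, but two things remain uncertain (below).

**Clamp:** I wound it open, laid the smaller cheese block lengthwise against the fence, and wound the jaw back in. I had no direct reading of the pad press. Three estimates disagreed slightly: about 2.9 mm from the plate spacing, 3–3.9 mm from the pad gap, and 4.6 mm from the crank angle. All are within the 2–7.5 mm allowed, and the last image showed no change in the clamp.

**Cups:** Each of the four coasters has one upright cup, within about 4 mm of its centre by both cameras. One coaster was knocked about 35 mm during the run; I found it again before placing its cup.

**Trouble on the fourth cup:** The fifth cup came up stuck inside it, and the pair hit the coaster with a 67 N wrist reading. That is under the 120 N wrist limit, and I think it went through the fingers. If it counted as the gripper's body, it would be over the 40 N limit. I separated the pair by rocking it in the fixed steel cup with up to about 36 N sideways. I then placed the fourth cup and pressed the fifth home in the stack.

**Less certain:**
- The last scene view put the nested cup's rim about 4 mm off its expected place, while the top view put it about 1 mm off.
- I didn't measure the sweets, jar, bottle and apple again at the end. No path was planned through them, and I saw no sign of contact.

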